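# Index a hexagonal tool holder and run it under the screw guide

## Robot

A 6-joint arm with a two-finger parallel gripper is mounted at the origin on the work surface. World frame = base frame: x ahead of the robot, y to its left, z up, the work surface at z = 0. Lengths are in mm, angles in rad, forces in N, time in s.
With the tool pointing down it reaches from about 275 to 750 mm from the base axis. Payload 10.2 kg.
Tool frame: the origin (TCP) lies on the front face of the gripper's body, between the roots of the fingers; the fingertips stand 73 mm ahead of it and the grasp point (between the pads) lies ctrl.grip_depth ahead of it (ctrl.grip_depth is the distance from the TCP to the grasp point, in mm); z points along the fingers, y is the direction in which the jaws open and shut (so a half turn about z gives the same grasp; the last joint's range is limited). The gripper opens to 85 mm and grips with 20 to 120 N. Pads are 22 mm wide; open, the fingers measure 114 mm over their backs; the gripper's body (76 mm by 85 mm) begins 54 mm behind the grasp point. The pads swing forward as they close: fully open they stand 13 mm farther back than shut.
Start: joints at [1.03, 0.313, 1.498, -0, 1.331, -0.223], TCP at [164.064, 498.713, 303.894] pointing down, gripper open.
Joint ranges: [-2.94, 2.94], [-0.97, 2.17], [0.19, 2.56], [-1.23, 4.37], [0.02, 3.11], [-2.88, 2.88]. Speed limits (rad/s): [2.39, 2.39, 3.01, 3.14, 3.14, 3.14].

## Interface

Orientations are given as a unit quaternion [w, x, y, z].
In Python, from rig import readout, capture, ctrl, nets gives the robot as it stands. The module is installed in compiled form; this text tells all that it offers.
- The arm moves only by the tool apply_moves, never from a script. Its argument "targets" is a list of rows, each a list of 4 numbers: the shift along the tool's x, y, z in cm, then the turn about the tool's z in degrees. A call has 1 to 8 rows; each row shifts and turns the commanded pose from where the row before left it, along the tool's axes as they then stand; what a row does not reach is not made up. A row lasts 1/10 s, in which the tool goes at most 50 mm and 8.59 degrees, less where a joint would pass 70% of its speed; a pose out of reach is approached as far as the arm can. A call with a gripper value outside its range is refused whole. "grip" is the finger opening in cm, from 0 to 8.54, set as the call begins (left out, the last holds). The fingers move at their own pace and stop on an object; "force" is the grip in N (left out, the last holds). Time passes only in rows, so rows that do not move let the fingers close. It gives the time, the measured TCP pose, the force and the opening at its end, in the units of the state.
- readout.sense(): the state, without advancing time (a new reading comes with each control period).
- capture(name): name is "scene" or "top"; returns a dict with "img" (420x560x3 uint8, red, green, blue), "fov_y" (degrees; the focal length in pixels is half the picture's height over the tangent of half this angle, whatever the lens; pixels are square), "cx", "cy" (the principal point, pixels), "eye" and "rotation" of the camera in the world. Camera axes: x right, y down, z forward; pixel columns grow to the right and rows downward; lengths in mm; the calibration is good to about 2 mm. A picture is of the moment at which its call begins. There is no depth.
- ctrl.finish_job(): hands the job in, once; it reports no verdict.
Trained networks look in the newest picture that a camera, given by its name, has taken for a name from the list of things; names that differ only in an ending like _2 or _b are one class to them, and where a whole thing is asked for, a point or a joint stands for the part that bears it (a point fixed in the world has none). Each returns a list of dicts, best first, with "score" (0 to 1); they miss things now and then, are a little off and sometimes report something else, mostly with a low value. They report only what shows in the picture. A call takes as long as a camera call. They do not tell look-alikes from the thing itself.
- nets.boxes_of(camera, target): "location" ([column, row] as shares, 0 to 1, of the picture: columns of its width, rows of its height, amid what is visible of it).
The state is a dict: "time_s": time; "joints": joint angles; "dq": joint speeds; "tau": joint torques, N m; "eef_pos": TCP position; "ee_rot": TCP orientation; "force": force on the tool from outside, world axes, zero at the start; "wrist_torque": the same for the moment, N m; "grip_width": opening from 0.0 (shut) to 1.0 (fully open).
Only numpy, scipy, OpenCV 4.12 (cv2) and the standard library are available. Lean on these libraries where they do the work, as an engineer would, in place of code of your own. Each camera call takes 0.05 s, during which the arm holds its last target.

## Task

Roll the hexagonal block over on the fixture plate, one face at a time, until the face with the two sunk clamp screws is on top: lay each face down under control without letting the block tumble, and never lift it clear of the plate. Then slide it along the fence, under the bridge, until its end gently meets the end stop with its long edge still against the fence, so that both screws lie under the bridge's guide holes, ready for the driver. Leave the collar, the pendant, the case and the screwdriver where they are, and let go of the block.

Things in the scene. Friction and masses are not known exactly. Their poses are not given: they have to be found in the camera images.
- block: plain aluminium hexagonal block, 60 mm across flats, 69.3 mm across edges, 160 mm long, 0.5 to 0.9 kg, bored. Origin at its centre, 30 mm above the plate when flat. y runs along it to the end that goes under the bridge; z points out of the screw face. It starts flat, near parallel to the fence, z 120 degrees from vertical on the side away from the fence: two faces of rolling towards the fence bring it up
- screw_a (a point): sunk clamp screw (17 mm dark ring, flush) in the block's screw face, 15 mm from the block's middle towards its +y end; the point lies on the face
- screw_b (a point): the other sunk clamp screw, 55 mm from the block's middle towards its +y end
- fixture: fixed dark steel plate, 280 mm (x) by 400 mm (y), 12 mm thick, on the bench, carrying fence, bridge and stop. Origin at the centre of its underside; x points away from the fence (to the robot's left and a little ahead), y along the fence to the bridge (towards the robot), z up. With the block home its centre is at x -50.4, y 65, z 42 mm in this frame
- fence (a point): middle of the top edge of the aluminium fence's working face, at x -85, y -15, z 57 mm in the fixture's frame. The fence is 360 mm long, 16 mm thick, 45 mm high above the plate, on the plate's side to the robot's right; its upright working face looks along the fixture's +x
- bridge (a point): middle of the underside of the steel bridge over the lane, at x -44, y 100 mm in the fixture's frame, 68 mm above the plate; 80 mm long in y, 10 mm thick. It stands on the fence and on a post with faces at x -5 and 13 mm, so the lane under it is 80 mm wide
- end_stop: fixed stop block across the end of the lane behind the bridge, 44 mm high above the plate, from x = -85 to 0 mm in the fixture's frame; origin in the plane of the stop face, at the fence face and the plate's underside; the stop face is at fixture y = 145 mm and looks to -y
- guide_a (a point): centre of the bridge's first guide hole (18 mm), at the bridge's top; screw_a belongs right under it
- guide_b (a point): centre of the bridge's second guide hole (18 mm), at the bridge's top; screw_b belongs right under it
- collar: bystander: steel ring 48 mm across, 18 mm high, lying on the plate near the post, on the side away from the fence; origin at the centre of its underside
- pendant: bystander: grey hand-held control panel, 200 by 286 by 36 mm, lying on the bench on the robot's right; origin at the centre of its underside
- case: bystander: orange plastic case 110 by 160 by 45 mm on the bench on the robot's left; origin at the centre of its underside
- driver: bystander: screwdriver lying on the bench on the robot's left
Not all that is in view belongs to the job. Of the things like the block, leave any that is orange; of the rest the larger one is meant.

How it is judged (in metres and radians):
On the way, in this order (a step that is already met when the one before it is completed fails the run):
1. the block has been rolled over to the face next to the screw face and lies still (screw face normal 60 degrees from vertical, within 4 degrees) (angle between block's own z axis and vertical between 0.977 and 1.117 rad and linear speed of block below 0.02 m/s and angular speed of block below 0.15 rad/s and z of block in the frame of fixture below 0.046 m), for 0.1 s.
2. the screw face is on top, the block lies flat on the plate and its screws have not yet gone under the bridge (angle between block's own z axis and vertical between -1 and 0.06 rad and z of block in the frame of fixture below 0.046 m and y of screw_b in the frame of fixture below 0.055 m), for 0.2 s.
At the end, for the whole second after the job is handed in: the block lies still and flat on the plate with the screw face on top (within 3 degrees), each screw within 4 mm of the axis of its guide hole, that is with its edge against the fence and its end against the stop (angle between block's own z axis and vertical below 0.05 rad and horizontal distance between screw_a and guide_a below 0.004 m and horizontal distance between screw_b and guide_b below 0.004 m and z of block in the frame of fixture below 0.045 m and linear speed of block below 0.02 m/s and angular speed of block below 0.15 rad/s); the robot touches nothing.
It fails at once if the block is lifted clear of the plate (its centre more than 47 mm above the plate) (z of block in the frame of fixture above 0.059 m).
It fails at once if the block tumbles (turns faster than 4.5 rad/s) (angular speed of block above 4.5 rad/s).
It fails at once if the block is rammed into the end stop (more than 60 N) (contact force between block and end_stop above 60 N).
It fails at once if a bystander is moved more than 15 mm (distance of any of collar, pendant, case, driver from where it was at the start of the episode above 0.015 m).
It also fails if it takes over 72 s, if anything falls off the work surface, if the arm or the gripper's body presses on something with over 40 N, if the wrist force passes 120 N, or if a joint passes its speed limit or range.

## Working session

There is one attempt and no reset: what is moved stays moved. The work goes in short steps, Python scripts to look and compute and a tool call to move; the robot and the scene stay as the last step left them, time stands still between calls to the robot, and variables do not carry over. Pictures are saved under pics/ and viewed, and the job is handed in when it is done.

Besides the shell and the picture viewer there is one more tool, called after "Request:" as name(argument=value, ...) on one line, values as JSON. apply_moves: Moves the arm, as the interface text tells. Its arguments: {"type":"object","properties":{"targets":{"type":"array"},"grip":{"type":"number"},"force":{"type":"number"}},"required":["targets"]}

```bash
mkdir -p pics
python3 - <<'E'
from rig import readout,capture,ctrl,nets
import cv2
for n in("scene","top"):
    c=capture(n); cv2.imwrite(f"pics/{n}0.png",c["img"][:,:,::-1]); print(n,c["fov_y"],c["cx"],c["cy"],c["eye"],c["rotation"])
    for t in["block","fixture","fence","bridge","end_stop","collar","pendant","case","driver","screw_a","guide_a"]:
        print(t,[( [round(v,3) for v in d["location"]],round(d["score"],2)) for d in nets.boxes_of(n,t)])
print(readout.sense(),ctrl.grip_depth)
E
```

```text
scene 47.126558869593495 283.43573718775133 202.1472544425647 [1237.83878176  411.34234603 1321.76090472] [-0.13689655  0.4792962   0.83093104 -0.24716008]
block [([0.534, 0.571], 0.94), ([0.304, 0.523], 0.91), ([0.646, 0.782], 0.57), ([0.536, 0.514], 0.26)]
fixture [([0.538, 0.515], 0.91), ([0.831, 0.58], 0.33)]
fence [([0.535, 0.515], 0.72)]
bridge [([0.539, 0.513], 0.63)]
end_stop [([0.604, 0.427], 0.47)]
collar [([0.631, 0.512], 0.51)]
pendant [([0.262, 0.344], 0.63)]
case [([0.833, 0.577], 0.9)]
driver [([0.743, 0.612], 0.58)]
screw_a [([0.645, 0.784], 0.98), ([0.526, 0.56], 0.74), ([0.306, 0.521], 0.59), ([0.622, 0.528], 0.51), ([0.742, 0.612], 0.29)]
guide_a [([0.539, 0.514], 0.72)]
top 44.08577539039212 283.8324807994401 207.14108126208464 [ 1.75315112e+02 -1.67408080e+00  1.95772145e+03] [-0.0663316   0.71030818 -0.69698176  0.07265557]
block [([0.33, 0.353], 0.86), ([0.635, 0.387], 0.7), ([0.459, 0.453], 0.64)]
fixture [([0.471, 0.52], 0.77)]
fence [([0.476, 0.521], 0.74)]
bridge [([0.482, 0.529], 0.87)]
end_stop [([0.452, 0.62], 0.69)]
collar []
pendant [([0.242, 0.612], 0
[... 199 characters left out ...]
, 0.66)]
{'time_s': 1.2, 'joints': array([ 1.02957853e+00,  3.12897081e-01,  1.49772738e+00, -1.64481787e-05,
        1.33099036e+00, -2.23399305e-01]), 'dq': array([-0.00092045, -0.00036946,  0.00065295, -0.00065244,  0.00079543,
       -0.00035053]), 'tau': array([ 9.16064419e-04, -4.12165475e+01, -2.59902710e+01, -1.56833116e-04,
        5.00982096e-04, -7.66442430e-07]), 'eef_pos': array([164.07329155, 498.7019492 , 303.88535216]), 'ee_rot': array([ 3.27725108e-06,  1.58239363e-01,  9.87400782e-01, -1.32633641e-05]), 'force': array([-0.3593851 ,  0.16791648,  0.47519436]), 'wrist_torque': array([ 0.07273055,  0.04115478, -0.00598329]), 'grip_width': 1.0018049587333246} 53.900000000000006
```

View pics/scene0.png

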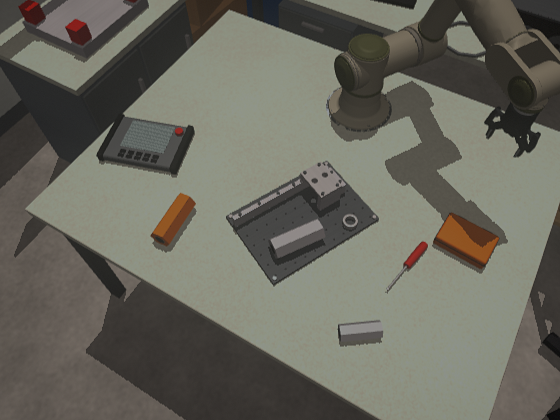

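View pics/top0.png

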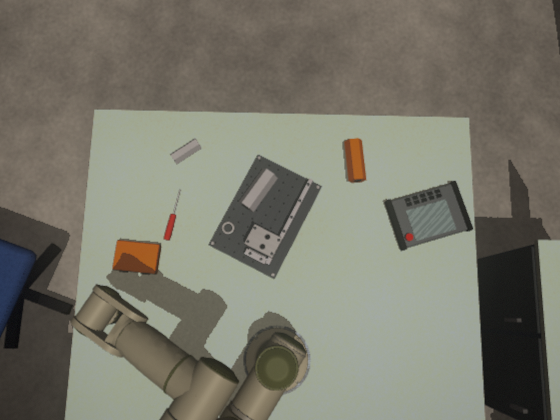

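Candidates for the block are the grey prism on the plate (scene 299,240; top 259,190), the orange prism (scene 173,220) and the small grey prism (scene 361,331). The one on the plate fits, because it is the larger non-orange one. I'll confirm with a crop.

Run:
```python
import cv2,numpy as np
a=cv2.imread("pics/scene0.png")[150:350,215:395]; b=cv2.imread("pics/top0.png")[140:285,195:330]
cv2.imwrite("pics/cropA.png",cv2.resize(a,None,fx=3,fy=3,interpolation=cv2.INTER_CUBIC))
cv2.imwrite("pics/cropB.png",cv2.resize(b,None,fx=4,fy=4,interpolation=cv2.INTER_CUBIC))
```

```text
(no output)
```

View pics/cropA.png

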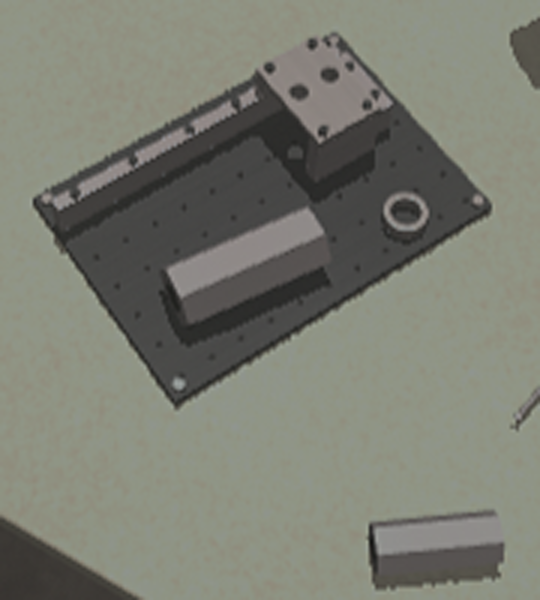

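View pics/cropB.png

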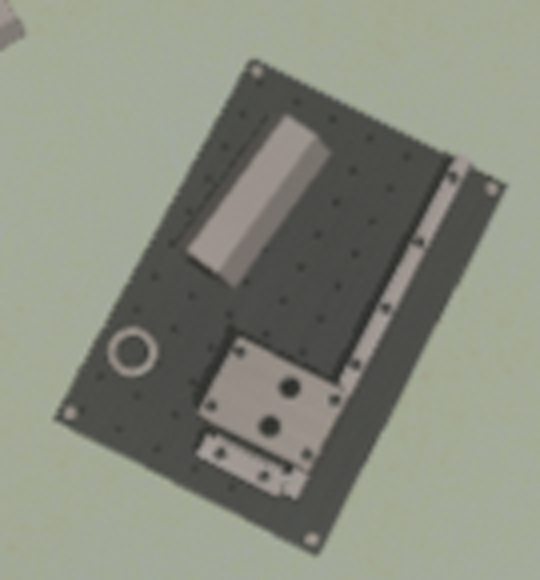

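```bash
cat > h.py <<'E'
import numpy as np,cv2
from scipy.optimize import least_squares
from scipy.spatial.transform import Rotation as R
# static calibration, captured once
CAM={"scene":(47.126558869593495,283.43573718775133,202.1472544425647,[1237.83878176,411.34234603,1321.76090472],[-0.13689655,0.4792962,0.83093104,-0.24716008]),
"top":(44.08577539039212,283.8324807994401,207.14108126208464,[175.315112,-1.67408080,1957.72145],[-0.0663316,0.71030818,-0.69698176,0.07265557])}
def proj(n,P):
    f,cx,cy,e,q=CAM[n]; M=R.from_quat([q[1],q[2],q[3],q[0]]).as_matrix()
    c=(np.atleast_2d(P)-e)@M; F=210/np.tan(np.radians(f/2))
    return np.c_[cx+F*c[:,0]/c[:,2],cy+F*c[:,1]/c[:,2]]
def fw(p,P):
    P=np.atleast_2d(np.array(P,float)); c,s=np.cos(p[2]),np.sin(p[2])
    return np.c_[p[0]+c*P[:,0]-s*P[:,1],p[1]+s*P[:,0]+c*P[:,1],P[:,2]]
def hexpts(b,th=0):  # b: x,y,yaw,z0 of plate-top ; axis along local y; 12 vertices
    P=[]
    for y in(-80,80):
        for k in range(6):
            a=np.radians(60*k); P.append([34.64*np.cos(a),y,30+34.64*np.sin(a)+12])
    return fw(b,P)
E
python3 - <<'E'
from h import *
FP=[[140,-200,12],[-140,-200,12],[-140,200,12],[140,200,12],[-50.4,80,90],[-50.4,120,90]]
T=np.array([(252,57),(507,185),(318,555),(55,418),(290,387),(269,427)])/4-.375+[195,140]
S=np.array([(177,407),(35,200),(335,33),(490,210),(299,92),(330,75)])/3-.33+[215,150]
def res(p,d=0):
    return np.r_[(proj("top",fw(p[:3],FP)+[p[3],p[4],0])-T).ravel(),(proj("scene",fw(p[:3],FP)+[p[5],p[6],0])-S).ravel(),p[3:]/2.]
best=min((least_squares(res,[400,0,a,0,0,0,0]) for a in np.arange(0,6.3,.7)),key=lambda s:s.cost)
print(best.x,best.cost);print(best.fun[:24].reshape(-1,2).round(2))
p=best.x
for n in("top","scene"):
    im=cv2.resize(cv2.imread(f"pics/{n}0.png"),None,fx=4,fy=4,interpolation=cv2.INTER_CUBIC)
    cv2.imwrite(f"pics/big_{n}.png",im[620:980,880:1420] if n=="top" else im[780:1080,1020:1360])
E
```

```text
[533.92536444  54.87915164   7.39836995  -0.73853969  -0.89011612
   0.73853504   0.89011685] 3.5508954715255276
[[-0.32 -0.23]
 [ 0.17 -0.25]
 [-0.17  0.13]
 [-0.48  0.17]
 [-0.08 -0.16]
 [ 0.06 -0.41]
 [-0.5  -0.83]
 [-1.14  0.01]
 [ 0.18 -0.27]
 [ 1.27 -1.07]
 [-0.02  0.59]
 [-0.05  0.46]]
```

Run:
```python
import cv2
for n,(x0,y0,x1,y1) in dict(top=(235,160,285,220),scene=(260,205,340,270)).items():
    im=cv2.imread(f"pics/{n}0.png")[y0:y1,x0:x1]
    im=cv2.resize(im,None,fx=8 ,fy=8,interpolation=cv2.INTER_CUBIC); cv2.imwrite(f"pics/z_{n}.png",cv2.convertScaleAbs(im,alpha=1.5))
```

```text
(no output)
```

View pics/z_top.png

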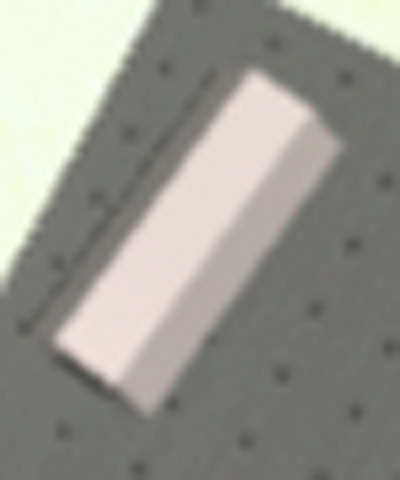

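View pics/z_scene.png

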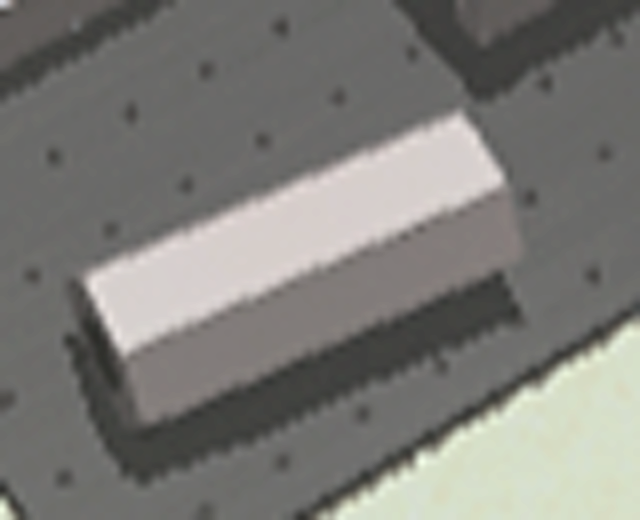

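Run:
```python
from h import *
p=np.array([533.925,54.879,7.39837-2*np.pi])
# block local: idx y=-80: 0..5, y=+80: 6..11 ; top face k=1(+x),2(-x); k=0 +x mid,k=3 -x mid
T=np.array([(252,70),(312,112),(52,340),(115,388),(345,147),(150,415)])/8-.44+[235,160]
ti=[1,2,7,8,3,9]
S=np.array([(83,278),(127,352),(465,112),(505,188),(145,422),(525,250)])/8-.44+[260,205]
si=[2,1,8,7,0,6]
off=np.array([-.74,-.89,0])
def res(b):
    H=hexpts(b); return np.r_[(proj("top",H[ti]+off)-T).ravel(),(proj("scene",H[si]-off)-S).ravel()]
s=least_squares(res,[p[0],p[1],p[2]]); b=s.x
print(b,s.cost); print(s.fun.reshape(-1,2).round(2))
c,sn=np.cos(p[2]),np.sin(p[2]); d=b[:2]-p[:2]
print("fixture frame xy",c*d[0]+sn*d[1],-sn*d[0]+c*d[1],"yaw deg",np.degrees(b[2]-p[2]),"fixture yaw",np.degrees(p[2]))
# fixture points in world
for n,P in dict(collar=None,fence=[-85,-15,57],bridge=[-44,100,80],stop=[-85,145,0],home=[-50.4,65,42]).items():
    if P: print(n,fw(p,P).round(1))
```

```text
[622.40275198  84.30424992   0.98414303] 2.6238774388400437
[[ 0.19  0.35]
 [ 0.25  0.18]
 [ 0.44  0.8 ]
 [ 0.18  0.03]
 [-0.08  0.36]
 [ 0.    0.78]
 [-0.19  0.18]
 [-0.6   0.34]
 [-0.04  0.08]
 [ 0.49 -0.49]
 [-0.05  0.99]
 [ 0.16  1.16]]
fixture frame xy 65.35488171563904 -66.50486722744023 yaw deg -7.508133962959182 fixture yaw 63.89537627620286
fence [[510.  -28.1  57. ]]
bridge [[424.8  59.4  80. ]]
stop [[366.3  42.4   0. ]]
home [[453.4  38.2  42. ]]
```

Confirmed. The prism on the plate, at fixture (65, -66) with yaw -7.5°, is the larger grey one. I'll plan the approach so that tool y lies along block x.

```bash
cat >> h.py <<'E'
FIX=np.array([533.925,54.879,7.39837-2*np.pi])
def tool(s):
    q=s["ee_rot"]; return R.from_quat([q[1],q[2],q[3],q[0]]).as_matrix()
def delta(s,target):  # cm in tool axes
    return (tool(s).T@(np.array(target)-s["eef_pos"]))/10
def tofix(P):
    d=np.array(P[:2])-FIX[:2]; c,sn=np.cos(FIX[2]),np.sin(FIX[2]); return np.array([c*d[0]+sn*d[1],-sn*d[0]+c*d[1]])
def st(s):
    M=tool(s); print("t",round(s["time_s"],2),"pos",s["eef_pos"].round(1),"fix",tofix(s["eef_pos"]).round(1),"tooly-fixyaw deg",round(np.degrees(np.arctan2(M[1,1],M[0,1])-FIX[2]),2),"F tool",(M.T@s["force"]).round(1),"grip",round(s["grip_width"]*85.4,1))
E
python3 - <<'E'
from h import *
from rig import readout
s=readout.sense(); st(s); print(delta(s,[622.4,84.3,200]))
E
```

```text
t 1.2 pos [164.1 498.7 303.9] fix [235.8 527.4] tooly-fixyaw deg 7.9 F tool [ 0.4  0.  -0.5] grip 85.6
[-56.48698982 -25.042321    10.38976786]
```

Request:
apply_moves(targets=[[-4,-1.8,0,0],[-4,-1.8,0,0],[-4,-1.8,0,0],[-4,-1.8,0,0],[-4,-1.8,0,0],[-4,-1.8,0,0],[-4,-1.8,0,0],[-4,-1.8,0,0]], grip=8.54, force=30)

```text
time_s: 2.0
eef_pos: [424.1, 260.5, 304.1]
ee_rot: [0.0, 0.158, 0.987, 0.0]
force: [1.4, 0.3, -0.2]
grip_width: 1.003
```

Request:
apply_moves(targets=[[-4,-1.8,1,0],[-4,-1.8,1,0],[-4,-1.8,1,0],[-4,-1.8,1,0],[-4,-1.8,1,0],[-4,-1.6,1,0],[0,0,1,7.7],[0,0,1,7.7]])

```text
time_s: 2.8
eef_pos: [618.5, 85.1, 222.8]
ee_rot: [-0.0, 0.292, 0.956, -0.0]
force: [-0.3, 0.1, 0.5]
grip_width: 0.997
```

Run:
```python
from h import *
from rig import readout
s=readout.sense(); st(s); print(delta(s,[622.4,84.3,86]))
```

```text
t 2.8 pos [618.5  85.1 222.8] fix [ 64.4 -62.6] tooly-fixyaw deg -7.91 F tool [ 0.3 -0.1 -0.5] grip 85.2
[-0.38222768  0.1569756  13.67804098]
```

Request:
apply_moves(targets=[[-0.4,0.15,4,0.4],[0,0,4,0],[0,0,2.5,0],[0,0,0,0],[0,0,0,0]])

```text
time_s: 3.3
eef_pos: [622.5, 85.3, 119.8]
ee_rot: [0.0, 0.292, 0.956, 0.0]
force: [0.3, -0.5, -0.2]
grip_width: 1.006
```

```bash
cat > snap.py <<'E'
import sys,cv2
from h import *
from rig import readout,capture
def snap(name,cam="scene",box=(215,130,395,300),k=4):
    im=capture(cam)["img"][:,:,::-1]; cv2.imwrite(f"pics/{name}_full.png",im)
    x0,y0,x1,y1=box; cv2.imwrite(f"pics/{name}.png",cv2.convertScaleAbs(cv2.resize(im[y0:y1,x0:x1],None,fx=k,fy=k,interpolation=cv2.INTER_CUBIC),alpha=1.4))
if __name__=="__main__":
    b=tuple(map(int,sys.argv[3].split(","))) if len(sys.argv)>3 else (215,150,395,300)
    snap(sys.argv[1],sys.argv[2] if len(sys.argv)>2 else "scene",b)
    st(readout.sense())
E
python3 snap.py a1; python3 snap.py a1t top 200,130,330,270
```

```text
t 3.35 pos [622.8  85.3 120.7] fix [ 66.4 -66.5] tooly-fixyaw deg -7.9 F tool [ 0.4 -0.7 -0.7] grip 85.7
t 3.4 pos [622.9  85.3 121. ] fix [ 66.4 -66.5] tooly-fixyaw deg -7.9 F tool [-0.3 -0.4 -0.1] grip 85.1
```

View pics/a1.png

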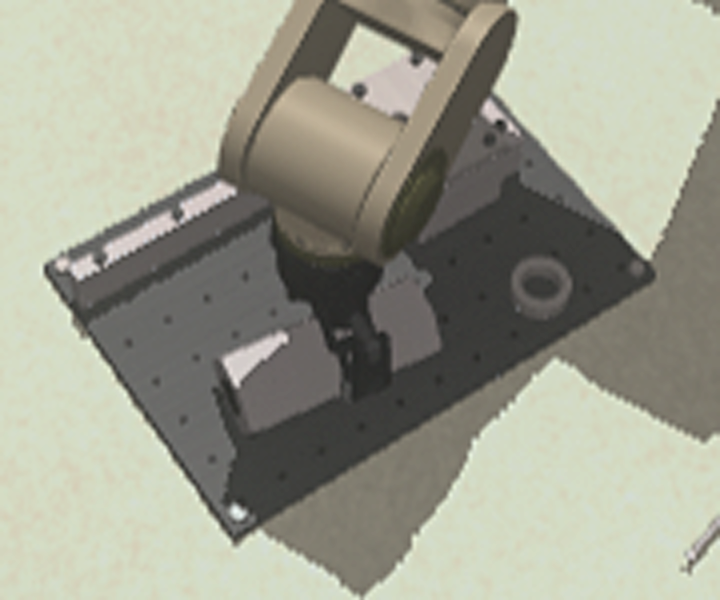

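View pics/a1t.png

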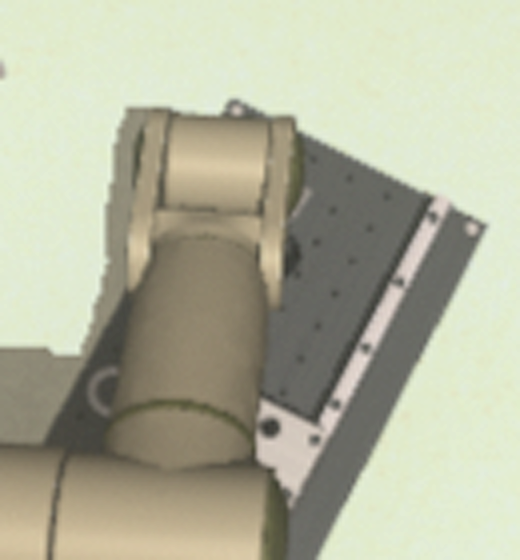

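The scene view shows the gripper straddling the block near its middle, at about (350,340) in the crop. Lowering now.

Request:
apply_moves(targets=[[0,0,1,0],[0,0,1,0],[0,0,0.9,0],[0,0,0.5,0],[0,0,0,0]])

```text
time_s: 3.9
eef_pos: [621.7, 85.3, 83.8]
ee_rot: [-0.001, 0.292, 0.956, -0.0]
force: [0.4, -0.2, 0.2]
grip_width: 0.998
```

Request:
apply_moves(targets=[[0,0,0,0],[0,0,0,0],[0,0,0,0]], grip=7.3)

```text
time_s: 4.2
eef_pos: [622.2, 85.3, 85.3]
ee_rot: [0.0, 0.292, 0.956, 0.0]
force: [0.4, 0.0, -0.4]
grip_width: 0.853
```

```bash
python3 snap.py a2
```

```text
t 4.25 pos [622.2  85.3  85.2] fix [ 66.2 -65.9] tooly-fixyaw deg -7.9 F tool [0.3 0.1 0.5] grip 73.1
```

View pics/a2.png

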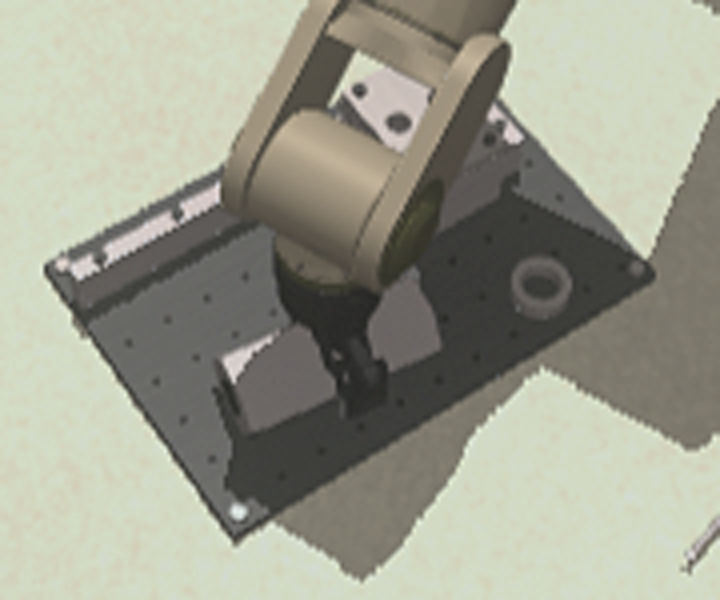

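Request:
apply_moves(targets=[[0,0,0,0],[0,-0.1,0,0],[0,0,0,0]], grip=7.1)

```text
time_s: 4.55
eef_pos: [621.4, 84.4, 84.9]
ee_rot: [-0.0, 0.292, 0.956, -0.0]
force: [-1.1, -0.1, 0.9]
grip_width: 0.831
```

Request:
apply_moves(targets=[[0,-0.15,0,0],[0,0,0,0]])

```text
time_s: 4.75
eef_pos: [620.9, 83.5, 85.2]
ee_rot: [0.0, 0.292, 0.956, 0.0]
force: [1.6, 3.4, -1.0]
grip_width: 0.832
```

```bash
python3 -c "
from h import *
from rig import readout
st(readout.sense())"
```

```text
t 4.75 pos [620.9  83.5  85.2] fix [ 64.  -65.5] tooly-fixyaw deg -7.9 F tool [0.6 3.7 1. ] grip 71.0
```

Request:
apply_moves(targets=[[0,-0.1,0,0],[0,-0.15,-0.22,0],[0,-0.15,-0.22,0],[0,0,0,0]])

```text
time_s: 5.15
eef_pos: [618.8, 80.2, 89.9]
ee_rot: [0.001, 0.292, 0.956, 0.001]
force: [2.8, 5.6, 1.3]
grip_width: 0.828
```

```bash
python3 snap.py a3
```

```text
t 5.2 pos [618.8  80.3  89.8] fix [ 60.2 -65. ] tooly-fixyaw deg -7.9 F tool [ 0.3  6.  -1.4] grip 71.1
```

View pics/a3.png

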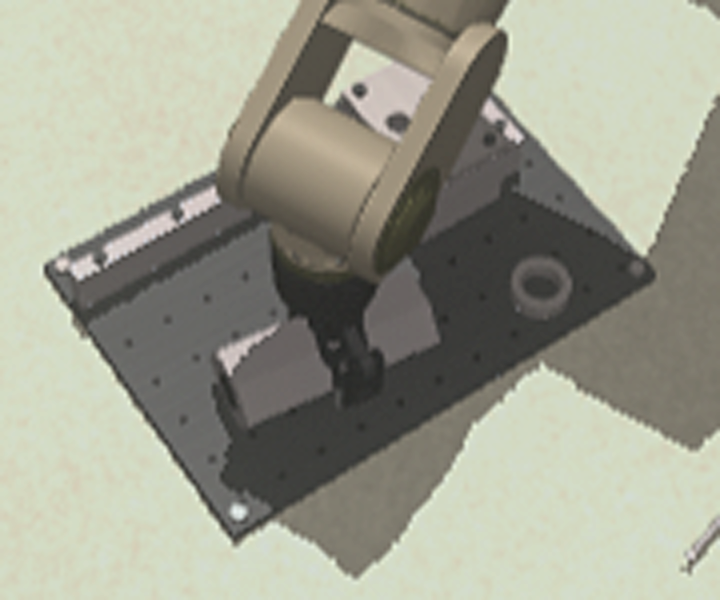

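Request:
apply_moves(targets=[[0,-0.15,-0.21,0],[0,-0.15,-0.21,0],[0,-0.18,-0.19,0],[0,-0.18,-0.19,0],[0,0,0,0]])

```text
time_s: 5.7
eef_pos: [614.9, 74.4, 97.8]
ee_rot: [0.0, 0.293, 0.956, 0.0]
force: [2.3, 5.0, 3.2]
grip_width: 0.833
```

```bash
python3 snap.py a4
```

```text
t 5.75 pos [615.   74.5  97.7] fix [ 53.3 -64.2] tooly-fixyaw deg -7.91 F tool [ 0.   5.7 -4.1] grip 70.6
```

View pics/a4.png

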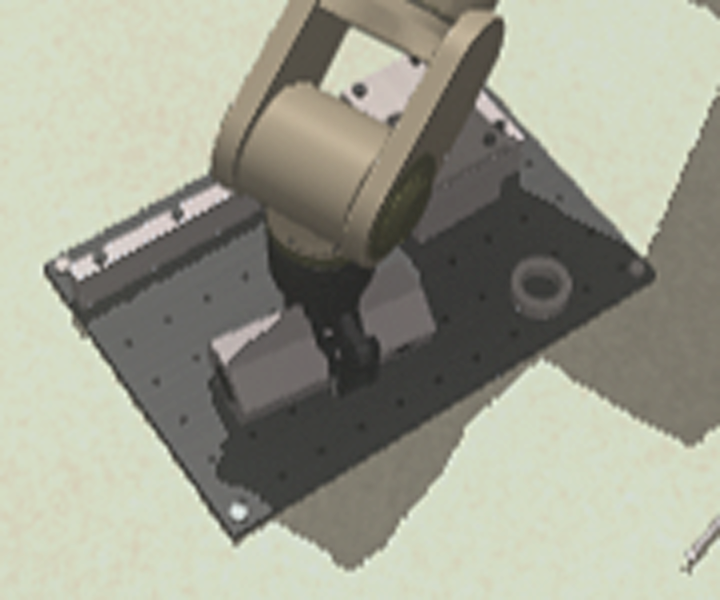

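Request:
apply_moves(targets=[[0,-0.1,-0.18,0],[0,-0.1,-0.17,0]], grip=6.9)

```text
time_s: 5.95
eef_pos: [613.6, 72.5, 100.7]
ee_rot: [-0.0, 0.292, 0.956, -0.0]
force: [2.1, 0.4, 1.4]
grip_width: 0.813
```

Request:
apply_moves(targets=[[0,-0.1,-0.17,0],[0,-0.1,-0.15,0],[0,0,0,0]], grip=6.7)

```text
time_s: 6.25
eef_pos: [612.2, 70.8, 103.8]
ee_rot: [-0.001, 0.293, 0.956, -0.0]
force: [0.8, 0.0, -1.4]
grip_width: 0.787
```

```bash
python3 snap.py a5
```

```text
t 6.3 pos [612.2  70.9 103.7] fix [ 48.8 -63.3] tooly-fixyaw deg -7.91 F tool [-0.   0.1  1.1] grip 66.7
```

View pics/a5.png

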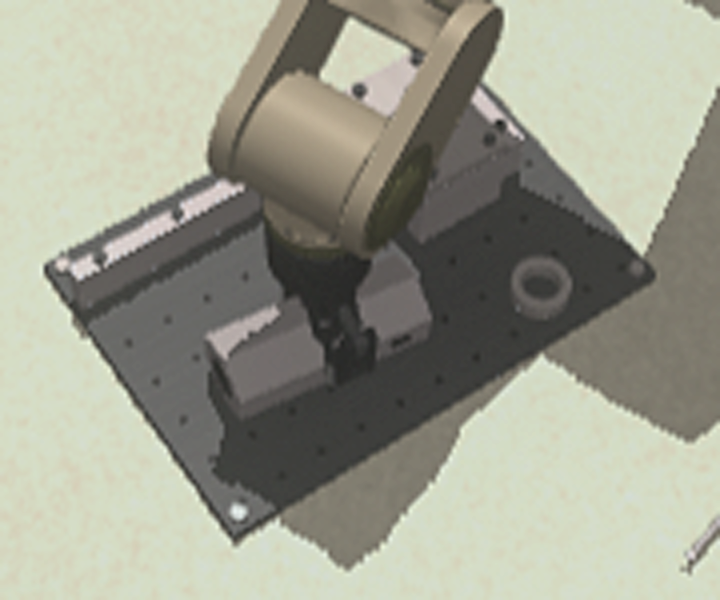

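Request:
apply_moves(targets=[[0,-0.05,-0.1,0],[0,0,0,0]], grip=6.4)

```text
time_s: 6.5
eef_pos: [612.1, 70.6, 104.9]
ee_rot: [-0.0, 0.292, 0.956, -0.0]
force: [-0.1, -0.6, -0.5]
grip_width: 0.748
```

Request:
apply_moves(targets=[[0,-0.05,0,0],[0,0,0,0]], grip=6.2)

```text
time_s: 6.7
eef_pos: [611.9, 70.2, 104.9]
ee_rot: [-0.0, 0.292, 0.956, -0.0]
force: [-0.3, 0.4, 0.4]
grip_width: 0.724
```

Request:
apply_moves(targets=[[0,0,0,0],[0,0,0,0]], grip=5.9)

```text
time_s: 6.9
eef_pos: [611.9, 70.3, 105.1]
ee_rot: [-0.0, 0.292, 0.956, -0.0]
force: [-1.0, -0.3, 1.6]
grip_width: 0.699
```

```bash
python3 snap.py a6
```

```text
t 6.95 pos [611.9  70.3 105.1] fix [ 48.1 -63.3] tooly-fixyaw deg -7.9 F tool [ 0.1 -1.5 -1.6] grip 59.4
```

View pics/a6.png

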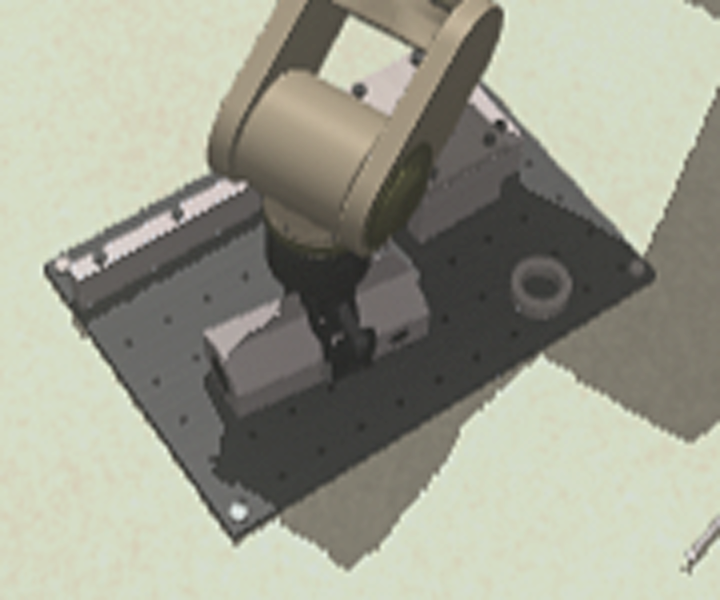

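Request:
apply_moves(targets=[[0,0,0,0],[0,0,0.4,0],[0,0,0.4,0],[0,0,0.4,0],[0,0,0.4,0],[0,0,0.15,0],[0,0,0,0]], grip=6.15)

```text
time_s: 7.65
eef_pos: [611.8, 70.3, 87.1]
ee_rot: [-0.0, 0.292, 0.956, -0.0]
force: [0.8, 0.4, 0.0]
grip_width: 0.72
```

```bash
python3 snap.py a7
```

```text
t 7.7 pos [611.9  70.3  87.4] fix [ 48.1 -63.3] tooly-fixyaw deg -7.9 F tool [ 0.2 -0.1  0.4] grip 61.5
```

View pics/a7.png

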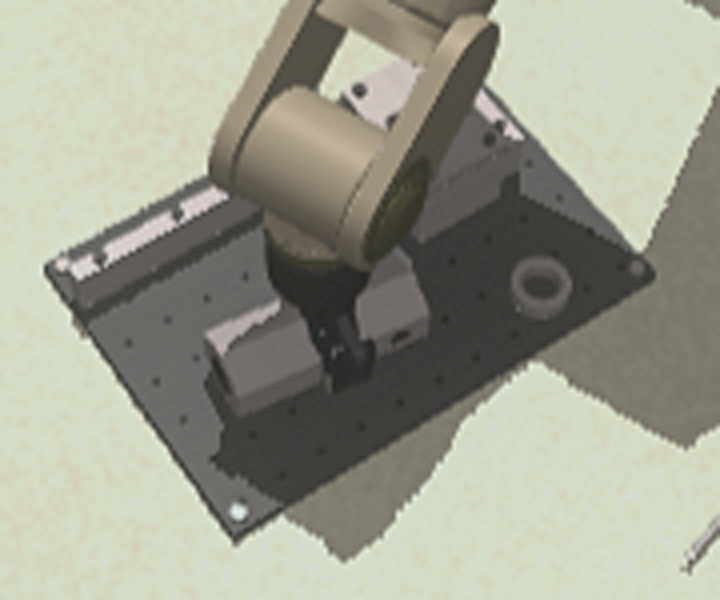

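Request:
apply_moves(targets=[[0,-0.15,0,0],[0,-0.15,0,0]], grip=6.3)

```text
time_s: 7.9
eef_pos: [610.5, 67.9, 87.9]
ee_rot: [0.0, 0.292, 0.956, 0.0]
force: [1.8, 6.0, 4.3]
grip_width: 0.737
```

Request:
apply_moves(targets=[[0,-0.15,0,0],[0,-0.15,0,0],[0,0,0,0]], grip=6.5)

```text
time_s: 8.2
eef_pos: [608.3, 64.9, 87.4]
ee_rot: [-0.0, 0.293, 0.956, -0.0]
force: [-1.2, -1.3, 0.5]
grip_width: 0.762
```

```bash
python3 snap.py a8
```

```text
t 8.25 pos [608.4  65.   87.4] fix [ 41.9 -62.4] tooly-fixyaw deg -7.91 F tool [ 0.3 -1.3 -1.1] grip 65.1
```

View pics/a8.png

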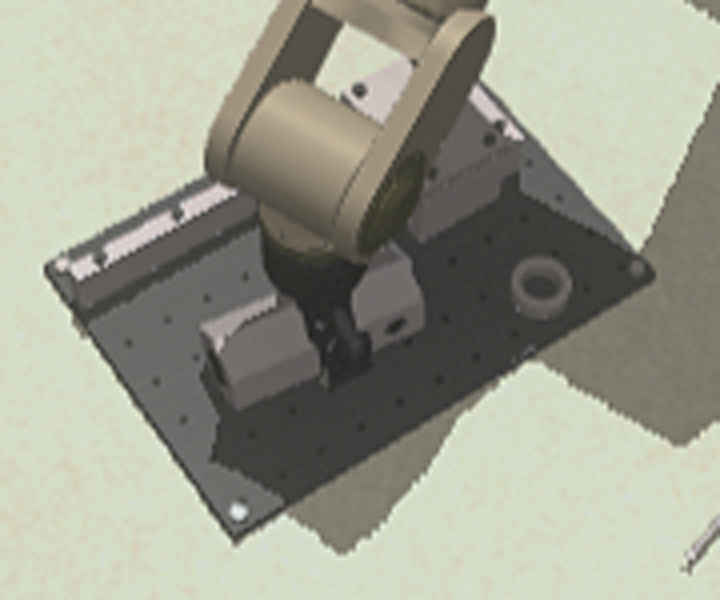

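Request:
apply_moves(targets=[[0,-0.12,0,0],[0,-0.12,0,0],[0,0,0,0]], grip=6.67)

```text
time_s: 8.55
eef_pos: [607.1, 63.2, 87.4]
ee_rot: [-0.0, 0.293, 0.956, -0.0]
force: [-0.4, -1.3, -0.6]
grip_width: 0.782
```

Request:
apply_moves(targets=[[0,-0.12,0,0],[0,-0.12,0,0],[0,0,0,0]], grip=6.8)

```text
time_s: 8.85
eef_pos: [605.8, 61.2, 87.4]
ee_rot: [-0.0, 0.292, 0.956, -0.0]
force: [-0.3, -2.1, -0.9]
grip_width: 0.796
```

Request:
apply_moves(targets=[[0,-0.12,0,0],[0,-0.1,0,0],[0,0,0,0]], grip=6.88)

```text
time_s: 9.15
eef_pos: [604.6, 59.4, 87.5]
ee_rot: [-0.0, 0.292, 0.956, -0.0]
force: [-1.0, -1.9, -0.4]
grip_width: 0.805
```

```bash
python3 snap.py a9
```

```text
t 9.2 pos [604.6  59.4  87.5] fix [ 35.1 -61.5] tooly-fixyaw deg -7.9 F tool [-0.2 -2.3  0.9] grip 68.4
```

View pics/a9.png

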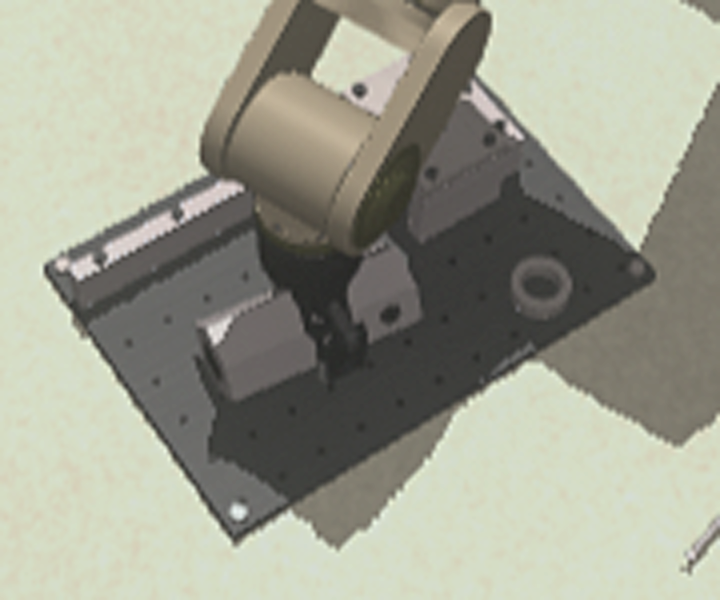

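Request:
apply_moves(targets=[[0,-0.08,0,0],[0,-0.08,0,0],[0,-0.08,0,0]], grip=6.93)

```text
time_s: 9.5
eef_pos: [603.3, 57.5, 87.5]
ee_rot: [-0.0, 0.292, 0.956, -0.0]
force: [-1.8, -1.4, -1.2]
grip_width: 0.813
```

Request:
apply_moves(targets=[[0,-0.08,0,0],[0,-0.08,0,0],[0,-0.08,0,0]], grip=6.98)

```text
time_s: 9.8
eef_pos: [602.0, 55.5, 87.5]
ee_rot: [0.0, 0.292, 0.956, 0.0]
force: [0.2, 0.3, 0.2]
grip_width: 0.816
```

Request:
apply_moves(targets=[[0,0,0,0],[0,0,0,0]], grip=7.1)

```text
time_s: 10.0
eef_pos: [602.2, 55.6, 87.7]
ee_rot: [0.0, 0.292, 0.956, 0.0]
force: [-0.5, -0.1, -0.2]
grip_width: 0.829
```

Request:
apply_moves(targets=[[0,0,0,0],[0,0,0,0]], grip=7.3)

```text
time_s: 10.2
eef_pos: [602.1, 55.6, 87.6]
ee_rot: [0.0, 0.292, 0.956, 0.0]
force: [-0.2, 0.0, -0.6]
grip_width: 0.856
```

```bash
python3 snap.py a10
```

```text
t 10.25 pos [602.   55.6  87.5] fix [ 30.6 -60.9] tooly-fixyaw deg -7.9 F tool [-0.  -0.4 -0.1] grip 73.1
```

View pics/a10.png

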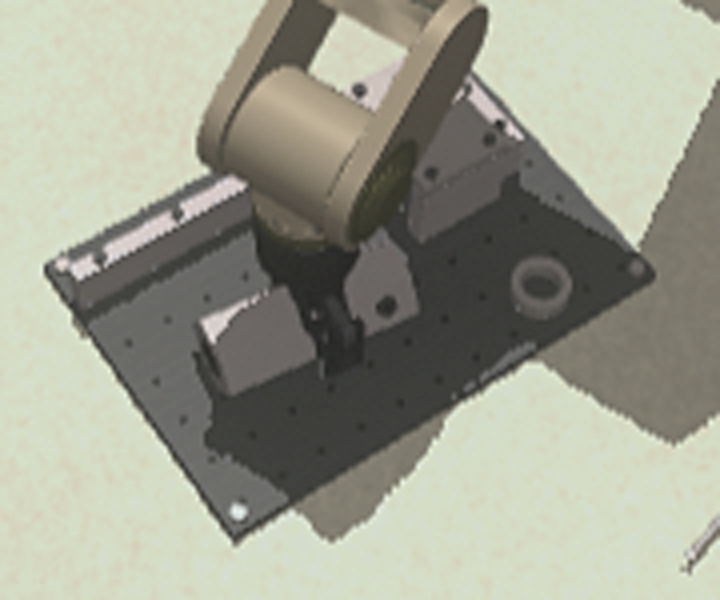

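Request:
apply_moves(targets=[[0,0,0.2,0],[0,-0.1,0,0],[0,0,0,0]], grip=7.1)

```text
time_s: 10.55
eef_pos: [601.3, 54.6, 85.4]
ee_rot: [-0.0, 0.292, 0.956, -0.0]
force: [-0.1, 0.3, -0.9]
grip_width: 0.829
```

Request:
apply_moves(targets=[[0,-0.1,0,0],[0,0,0,0]])

```text
time_s: 10.75
eef_pos: [601.1, 54.2, 85.7]
ee_rot: [0.0, 0.292, 0.956, 0.0]
force: [2.7, 3.2, -0.5]
grip_width: 0.825
```

```bash
python3 -c "
from h import *
from rig import readout
st(readout.sense())"
```

```text
t 10.75 pos [601.1  54.2  85.7] fix [ 28.9 -60.6] tooly-fixyaw deg -7.9 F tool [-0.5  4.2  0.5] grip 70.5
```

Contact. I'll use the same arc as before.

Request:
apply_moves(targets=[[0,-0.1,0,0],[0,-0.15,-0.22,0],[0,-0.15,-0.22,0],[0,-0.15,-0.21,0],[0,-0.15,-0.21,0],[0,0,0,0]])

```text
time_s: 11.35
eef_pos: [597.1, 48.1, 94.6]
ee_rot: [0.0, 0.292, 0.956, 0.0]
force: [1.6, 5.7, 2.5]
grip_width: 0.829
```

```bash
python3 snap.py b1
```

```text
t 11.4 pos [597.2  48.2  94.5] fix [ 21.8 -59.7] tooly-fixyaw deg -7.91 F tool [ 2.   5.7 -3.4] grip 71.1
```

View pics/b1.png

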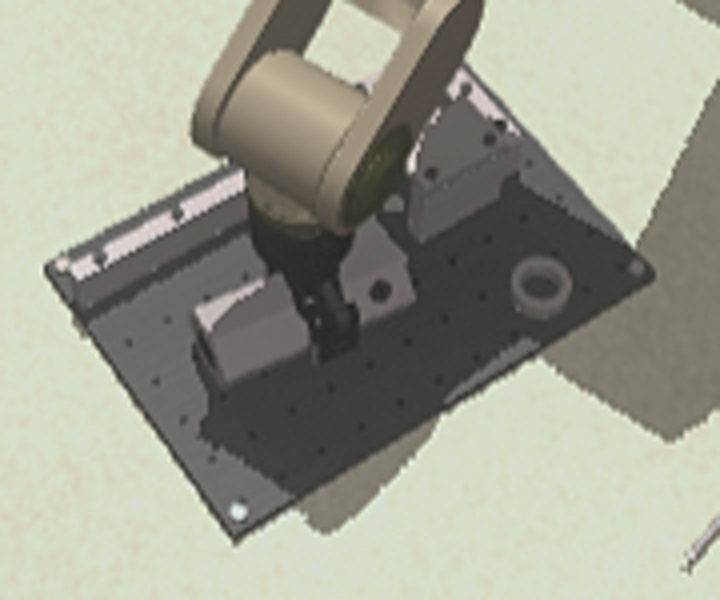

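Request:
apply_moves(targets=[[0,-0.18,-0.19,0],[0,-0.18,-0.19,0],[0,0,0,0]])

```text
time_s: 11.7
eef_pos: [595.1, 45.1, 98.3]
ee_rot: [0.0, 0.293, 0.956, 0.0]
force: [1.0, 4.1, 4.5]
grip_width: 0.833
```

Request:
apply_moves(targets=[[0,-0.1,-0.18,0],[0,-0.1,-0.17,0]], grip=6.9)

```text
time_s: 11.9
eef_pos: [593.8, 43.1, 101.3]
ee_rot: [-0.0, 0.292, 0.956, -0.0]
force: [1.1, 0.1, -0.9]
grip_width: 0.808
```

Request:
apply_moves(targets=[[0,-0.1,-0.17,0],[0,-0.1,-0.15,0],[0,0,0,0]], grip=6.7)

```text
time_s: 12.2
eef_pos: [592.4, 41.5, 104.5]
ee_rot: [-0.0, 0.293, 0.956, -0.0]
force: [0.3, 0.4, -0.2]
grip_width: 0.783
```

Request:
apply_moves(targets=[[0,-0.05,-0.1,0],[0,0,0,0]], grip=6.4)

```text
time_s: 12.4
eef_pos: [592.3, 41.2, 105.5]
ee_rot: [-0.0, 0.292, 0.956, -0.0]
force: [-0.3, 0.8, 0.9]
grip_width: 0.749
```

Request:
apply_moves(targets=[[0,-0.05,0,0],[0,0,0,0]], grip=6.2)

```text
time_s: 12.6
eef_pos: [592.1, 40.9, 105.5]
ee_rot: [-0.0, 0.292, 0.956, -0.0]
force: [0.3, 0.1, 0.0]
grip_width: 0.727
```

Request:
apply_moves(targets=[[0,0,0,0],[0,0,0,0]], grip=5.9)

```text
time_s: 12.8
eef_pos: [592.1, 40.9, 105.7]
ee_rot: [-0.0, 0.292, 0.956, -0.0]
force: [-0.5, 0.7, 1.8]
grip_width: 0.697
```

```bash
python3 snap.py b2
```

```text
t 12.85 pos [592.1  40.9 105.7] fix [ 13.1 -58.4] tooly-fixyaw deg -7.9 F tool [ 1.4  0.1 -1.9] grip 59.4
```

View pics/b2.png

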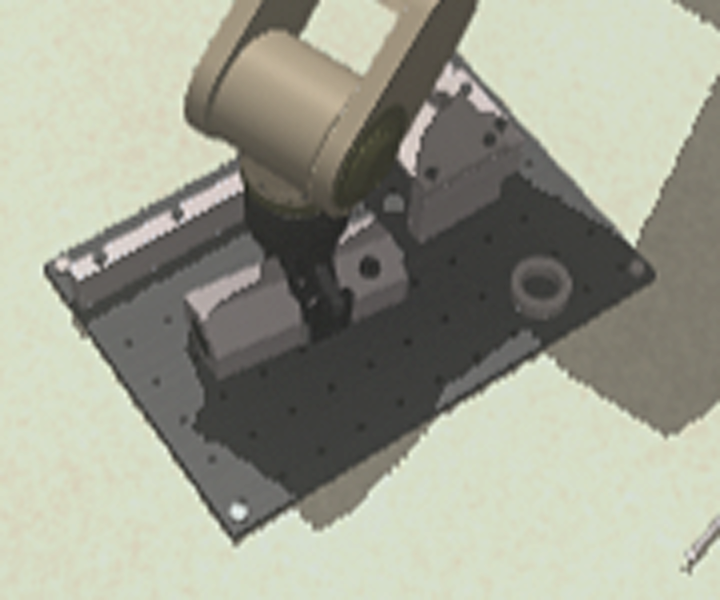

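It is standing on its edge, held across the flats. Next I lower the gripper and lay the face down as before.

Request:
apply_moves(targets=[[0,0,0,0],[0,0,0.4,0],[0,0,0.4,0],[0,0,0.4,0],[0,0,0.4,0],[0,0,0.2,0],[0,0,0,0]], grip=6.15)

```text
time_s: 13.55
eef_pos: [592.0, 40.9, 87.2]
ee_rot: [-0.0, 0.292, 0.956, -0.0]
force: [-0.3, -0.3, -0.3]
grip_width: 0.719
```

Request:
apply_moves(targets=[[0,-0.15,0,0],[0,-0.15,0,0]], grip=6.3)

```text
time_s: 13.75
eef_pos: [590.6, 38.5, 87.9]
ee_rot: [0.0, 0.292, 0.956, 0.0]
force: [1.6, 3.0, 3.3]
grip_width: 0.735
```

Request:
apply_moves(targets=[[0,-0.15,0,0],[0,-0.15,0,0],[0,0,0,0]], grip=6.5)

```text
time_s: 14.05
eef_pos: [588.6, 35.7, 87.5]
ee_rot: [-0.0, 0.293, 0.956, -0.0]
force: [-1.2, -0.6, -0.7]
grip_width: 0.759
```

Request:
apply_moves(targets=[[0,-0.12,0,0],[0,-0.12,0,0],[0,0,0,0]], grip=6.67)

```text
time_s: 14.35
eef_pos: [587.3, 33.8, 87.5]
ee_rot: [-0.0, 0.292, 0.956, -0.0]
force: [-0.6, -1.6, -0.2]
grip_width: 0.779
```

Request:
apply_moves(targets=[[0,-0.12,0,0],[0,-0.12,0,0],[0,0,0,0]], grip=6.8)

```text
time_s: 14.65
eef_pos: [586.0, 31.8, 87.5]
ee_rot: [-0.0, 0.292, 0.956, -0.0]
force: [-1.4, -1.0, -0.7]
grip_width: 0.793
```

Request:
apply_moves(targets=[[0,-0.12,0,0],[0,-0.1,0,0],[0,0,0,0]], grip=6.88)

```text
time_s: 14.95
eef_pos: [584.8, 30.0, 87.6]
ee_rot: [-0.0, 0.292, 0.956, -0.0]
force: [-1.4, -1.4, -1.1]
grip_width: 0.804
```

```bash
python3 snap.py b3
```

```text
t 15.0 pos [584.8  30.   87.6] fix [  0.1 -56.6] tooly-fixyaw deg -7.91 F tool [-0.8 -2.2 -0.1] grip 69.0
```

View pics/b3.png

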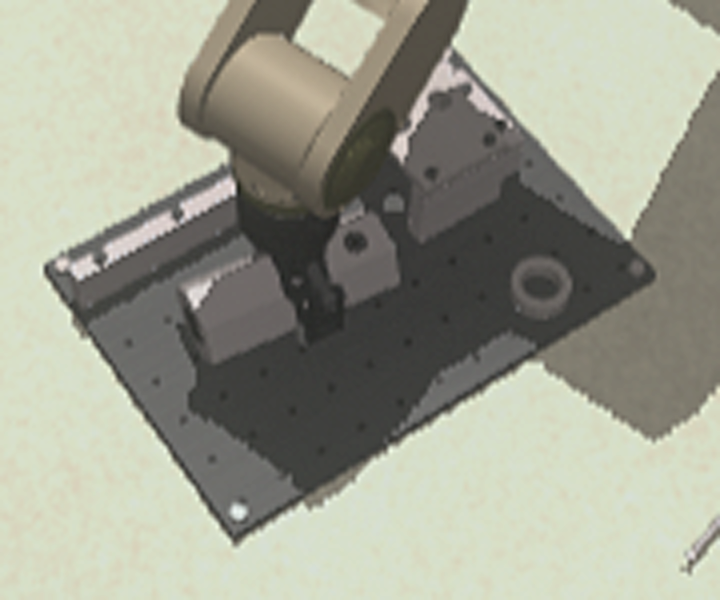

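Request:
apply_moves(targets=[[0,-0.08,0,0],[0,-0.08,0,0],[0,-0.08,0,0]], grip=6.93)

```text
time_s: 15.3
eef_pos: [583.4, 28.1, 87.6]
ee_rot: [-0.0, 0.292, 0.956, -0.0]
force: [-0.9, -1.2, -0.3]
grip_width: 0.808
```

Request:
apply_moves(targets=[[0,-0.08,0,0],[0,-0.08,0,0],[0,-0.08,0,0]], grip=6.98)

```text
time_s: 15.6
eef_pos: [582.2, 26.1, 87.6]
ee_rot: [0.0, 0.292, 0.956, 0.0]
force: [0.3, 0.4, 0.8]
grip_width: 0.814
```

Request:
apply_moves(targets=[[0,0,0,0],[0,0,0,0]], grip=7.1)

```text
time_s: 15.8
eef_pos: [582.4, 26.2, 87.8]
ee_rot: [0.0, 0.292, 0.956, 0.0]
force: [-0.6, -0.0, -0.1]
grip_width: 0.832
```

Request:
apply_moves(targets=[[0,0,0,0],[0,0,0,0],[0,0,0,0]], grip=7.4)

```text
time_s: 16.1
eef_pos: [582.2, 26.2, 87.6]
ee_rot: [0.0, 0.292, 0.956, 0.0]
force: [1.1, -0.9, -0.5]
grip_width: 0.867
```

```bash
python3 snap.py b4
```

```text
t 16.15 pos [582.2  26.2  87.6] fix [ -4.5 -56. ] tooly-fixyaw deg -7.9 F tool [-0.6  0.8  0.1] grip 74.0
```

View pics/b4.png

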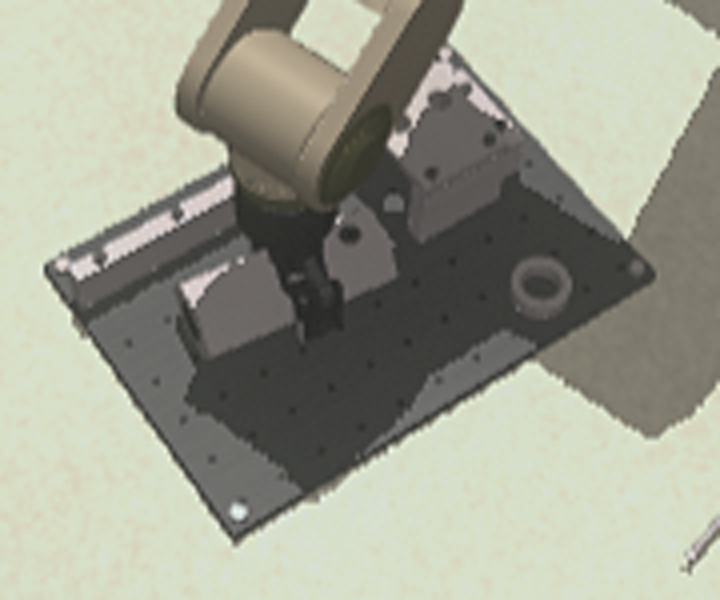

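Request:
apply_moves(targets=[[0,0,0,0],[0,0,0,0],[0,0,0,-2],[0,0,0,-2],[0,0,0,-2],[0,0,0,-1.9],[0,0,0,0]], grip=6.8)

```text
time_s: 16.85
eef_pos: [582.3, 26.2, 87.9]
ee_rot: [0.0, 0.226, 0.974, 0.0]
force: [-2.4, 1.1, 5.2]
grip_width: 0.801
```

Request:
apply_moves(targets=[[0,-0.3,0,0],[0,-0.5,0,0],[0,-0.5,0,0],[0,-0.5,0,0],[0,-0.4,0,0],[0,-0.2,0,0],[0,0,0,0]])

```text
time_s: 17.55
eef_pos: [572.2, 5.0, 88.0]
ee_rot: [0.001, 0.226, 0.974, 0.001]
force: [3.3, 4.1, 2.6]
grip_width: 0.799
```

```bash
python3 snap.py c1
```

```text
t 17.6 pos [572.2   5.   87.9] fix [-28.  -56.3] tooly-fixyaw deg -0.06 F tool [ 0.6  5.1 -3.2] grip 68.4
```

View pics/c1.png

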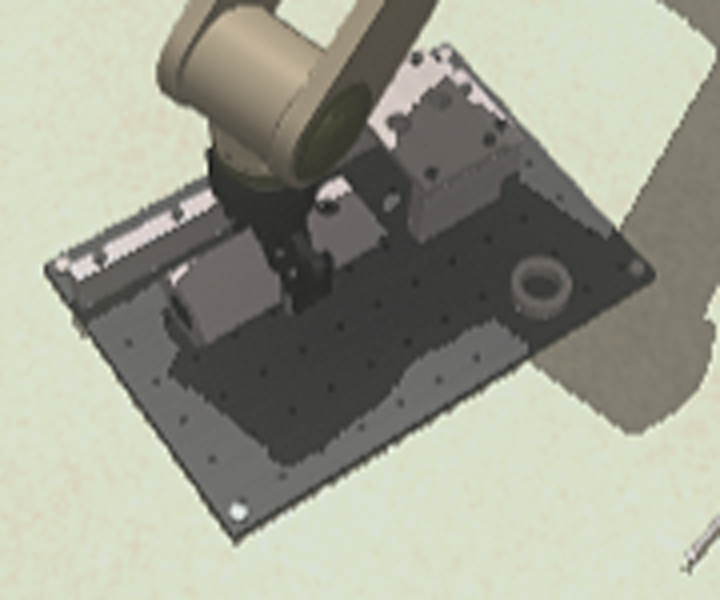

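Request:
apply_moves(targets=[[0,0,0,0],[0,0,0,0],[0,0,-2,0],[0,0,-4,0],[0,0,-3,0]], grip=8.54)

```text
time_s: 18.1
eef_pos: [571.6, 4.4, 179.1]
ee_rot: [0.0, 0.226, 0.974, -0.0]
force: [0.5, 0.8, 0.1]
grip_width: 0.999
```

Request:
apply_moves(targets=[[0,3,0,0],[0,4,0,0],[0,2.5,0,0],[0,0,0,0]], grip=0)

```text
time_s: 18.5
eef_pos: [613.8, 92.2, 177.1]
ee_rot: [-0.0, 0.225, 0.974, 0.0]
force: [-0.5, -0.2, -0.4]
grip_width: 0.329
```

```bash
python3 snap.py c2; python3 snap.py c2t top 200,130,330,270
```

```text
t 18.55 pos [613.4  90.7 177. ] fix [ 67.1 -55.6] tooly-fixyaw deg 0.09 F tool [0.5 0.4 1.1] grip 20.3
t 18.6 pos [613.1  89.8 177.1] fix [ 66.2 -55.8] tooly-fixyaw deg 0.03 F tool [-0.5 -0.4 -0.5] grip 12.4
```

View pics/c2.png

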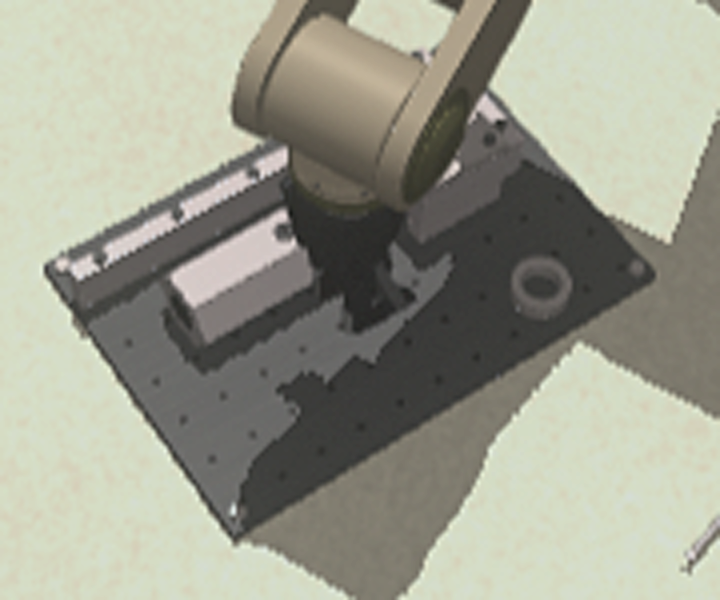

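View pics/c2t.png

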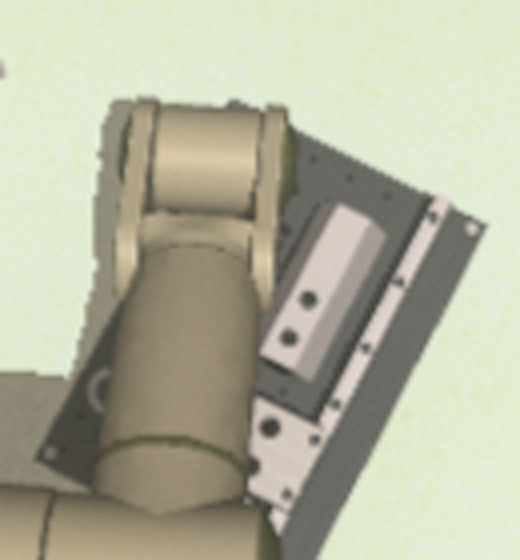

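The block lies flat with both screws on top: screw a at (308,299) and screw b at (288,338) in the top crop. It is near-parallel to the fence. Next I push it to the fence with the closed fingers.

Request:
apply_moves(targets=[[0,0,3,0],[0,0,3,0],[0,-1,2.1,0],[0,-1,0,0],[0,-1,0,0],[0,-0.5,0,0],[0,0,0,0]])

```text
time_s: 19.3
eef_pos: [598.3, 57.5, 98.0]
ee_rot: [0.001, 0.226, 0.974, 0.0]
force: [0.8, -0.2, -0.2]
grip_width: -0.0
```

Request:
apply_moves(targets=[[0,-0.5,0,0],[0,-0.5,0,0],[0,-0.3,0,0],[0,0,0,0]])

```text
time_s: 19.7
eef_pos: [593.0, 47.3, 98.0]
ee_rot: [0.001, 0.226, 0.974, 0.001]
force: [2.0, 4.4, 5.0]
grip_width: -0.002
```

```bash
python3 snap.py c3
```

```text
t 19.75 pos [593.1  47.3  97.9] fix [ 19.3 -56.4] tooly-fixyaw deg 0.0 F tool [ 0.9  4.6 -7.2] grip 0.0
```

View pics/c3.png

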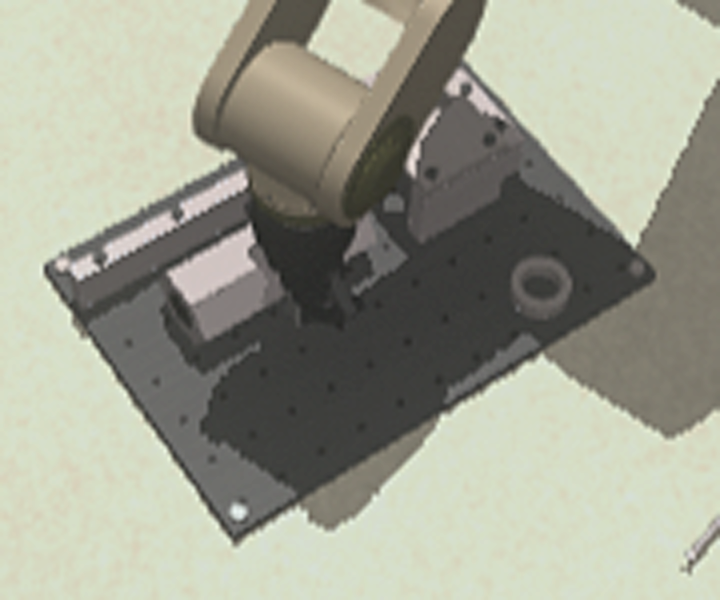

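Request:
apply_moves(targets=[[0,-0.2,0,0],[0,-0.3,0,0],[0,-0.3,0,0],[0,0,0,0]])

```text
time_s: 20.15
eef_pos: [590.1, 40.6, 98.5]
ee_rot: [0.003, 0.226, 0.974, 0.001]
force: [4.1, 9.1, 8.3]
grip_width: -0.002
```

```bash
python3 snap.py c4 scene 240,185,330,260; python3 snap.py c4t top 200,130,330,270
```

```text
t 20.2 pos [590.1  40.6  98.4] fix [ 11.9 -56.7] tooly-fixyaw deg 0.0 F tool [-1.1  9.8 -7.6] grip 0.0
t 20.25 pos [590.2  40.7  98.4] fix [ 12.  -56.7] tooly-fixyaw deg 0.01 F tool [-0.   9.7 -8.2] grip 0.1
```

View pics/c4.png

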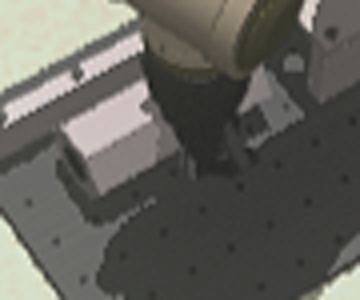

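View pics/c4t.png

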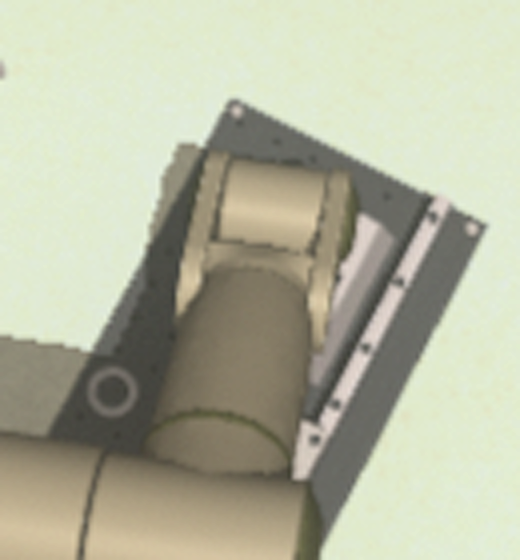

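Request:
apply_moves(targets=[[0,-0.2,0,0],[0,-0.3,0,0],[0,-0.3,0,0],[0,0,0,0]])

```text
time_s: 20.65
eef_pos: [586.6, 33.4, 98.4]
ee_rot: [0.003, 0.226, 0.974, 0.001]
force: [4.3, 8.9, 7.8]
grip_width: -0.002
```

```bash
python3 snap.py c5 scene 215,150,395,300; python3 snap.py c5t top 200,130,330,270
```

```text
t 20.7 pos [586.6  33.4  98.4] fix [  3.9 -56.8] tooly-fixyaw deg 0.01 F tool [-0.4  9.  -7.8] grip -0.1
t 20.75 pos [586.7  33.4  98.4] fix [  3.9 -56.8] tooly-fixyaw deg 0.01 F tool [-0.2  9.7 -8.1] grip 0.2
```

View pics/c5.png

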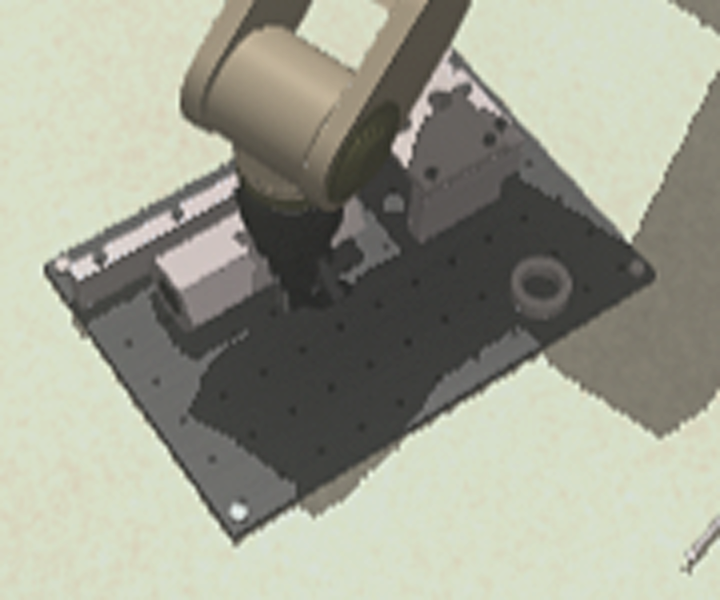

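View pics/c5t.png

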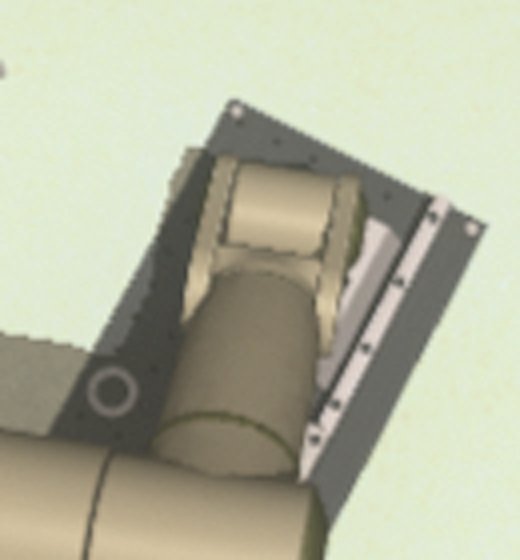

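Request:
apply_moves(targets=[[0,-0.2,0,0],[0,-0.2,0,0],[0,-0.1,0,0],[0,0,0,0]])

```text
time_s: 21.15
eef_pos: [584.6, 29.2, 98.5]
ee_rot: [0.003, 0.226, 0.974, 0.001]
force: [5.9, 9.6, 9.0]
grip_width: 0.001
```

Request:
apply_moves(targets=[[0,-0.1,0,0],[0,-0.1,0,0],[0,0,0,0]])

```text
time_s: 21.45
eef_pos: [583.7, 27.3, 98.5]
ee_rot: [0.003, 0.226, 0.974, 0.001]
force: [4.2, 10.4, 8.1]
grip_width: 0.0
```

Request:
apply_moves(targets=[[0,-0.1,0,0],[0,-0.1,0,0],[0,0,0,0]])

```text
time_s: 21.75
eef_pos: [583.0, 25.7, 98.6]
ee_rot: [0.003, 0.226, 0.974, 0.002]
force: [6.6, 11.1, 8.7]
grip_width: 0.003
```

```bash
python3 snap.py c6 scene 215,150,395,300
```

```text
t 21.8 pos [583.   25.7  98.6] fix [ -4.6 -56.9] tooly-fixyaw deg 0.0 F tool [-0.8 12.8 -8.6] grip 0.3
```

View pics/c6.png

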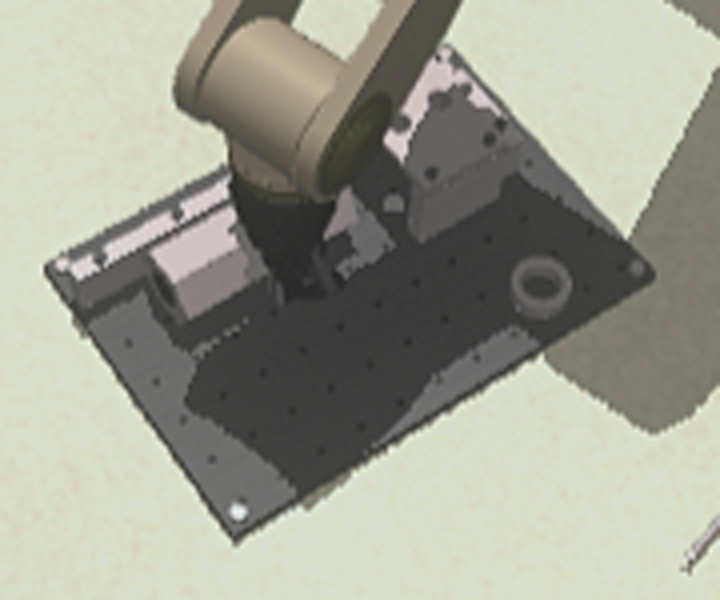

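Request:
apply_moves(targets=[[0,-0.1,0,0],[0,0,0,0]])

```text
time_s: 22.0
eef_pos: [583.0, 25.2, 98.7]
ee_rot: [0.004, 0.226, 0.974, 0.002]
force: [7.8, 14.2, 6.6]
grip_width: 0.004
```

Request:
apply_moves(targets=[[0,-0.1,0,0],[0,0,0,0]])

```text
time_s: 22.2
eef_pos: [582.9, 24.9, 98.9]
ee_rot: [0.004, 0.226, 0.974, 0.003]
force: [11.5, 18.5, 7.2]
grip_width: -0.001
```

Request:
apply_moves(targets=[[0,-0.1,0,0],[0,0,0,0]])

```text
time_s: 22.4
eef_pos: [582.8, 24.7, 99.0]
ee_rot: [0.005, 0.226, 0.974, 0.003]
force: [13.1, 24.1, 6.8]
grip_width: -0.001
```

Request:
apply_moves(targets=[[0,1,0,0],[0,2,-1,0],[0,0,-4,0],[0,0,-3,0],[-4,-2.5,0,0],[-4,-2.5,0,0],[-4,-2.5,0,0],[0,0,0,0]])

```text
time_s: 23.2
eef_pos: [669.3, -76.6, 175.9]
ee_rot: [0.001, 0.228, 0.974, -0.001]
force: [-0.3, 0.4, -0.4]
grip_width: -0.0
```

```bash
python3 snap.py d1; python3 snap.py d1t top 200,130,330,270
python3 - <<'E'
from h import *
from rig import readout
s=readout.sense(); print(delta(s,fw(FIX,[-50.4,-170,95])[0]))
E
```

```text
t 23.25 pos [668.3 -74.  175.8] fix [ -56.6 -177.4] tooly-fixyaw deg -0.18 F tool [ 0.7 -0.1  0.4] grip 0.1
t 23.3 pos [667.8 -72.3 175.9] fix [ -55.3 -176.2] tooly-fixyaw deg -0.08 F tool [-0.2  1.4  0.2] grip 0.2
[0.60867266 0.48965403 8.09234591]
```

View pics/d1.png

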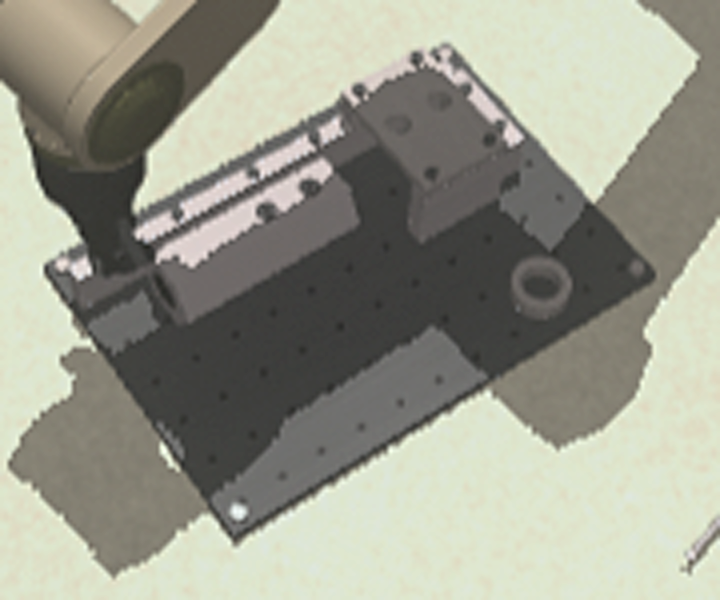

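View pics/d1t.png

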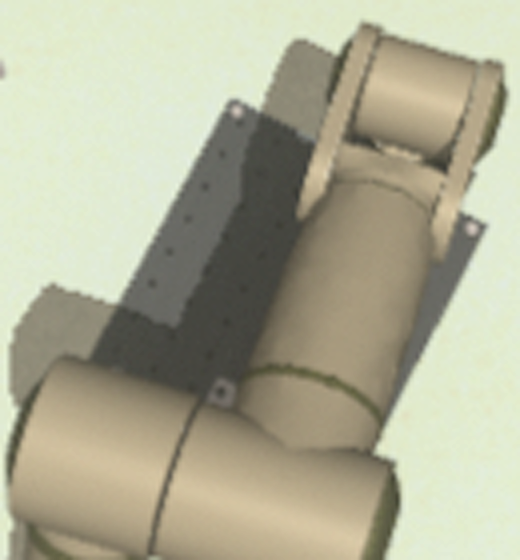

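Request:
apply_moves(targets=[[0.4,0.5,2,0],[0,0,3,0],[0,0,2.5,0],[0,0,0.5,0],[0,0,0,0]])

```text
time_s: 23.8
eef_pos: [666.2, -64.4, 96.6]
ee_rot: [-0.001, 0.225, 0.974, 0.0]
force: [-0.3, -0.0, -0.6]
grip_width: -0.002
```

Run:
```python
from h import *
from rig import readout
s=readout.sense(); st(s)
```

```text
t 23.8 pos [666.2 -64.4  96.6] fix [ -48.9 -171.3] tooly-fixyaw deg 0.05 F tool [ 0.3 -0.2  0.6] grip -0.1
```

Request:
apply_moves(targets=[[0.5,0,0,0],[0.5,0,0,0],[0.5,0,0,0],[0.3,0,0,0],[0.3,0,0,0],[0.3,0,0,0],[0,0,0,0]])

```text
time_s: 24.5
eef_pos: [645.2, -54.9, 97.0]
ee_rot: [0.001, 0.226, 0.974, -0.0]
force: [1.8, -0.6, 0.9]
grip_width: 0.003
```

```bash
python3 snap.py d2
```

```text
t 24.55 pos [645.2 -54.9  97. ] fix [ -49.6 -148.2] tooly-fixyaw deg -0.01 F tool [-2.5 -1.8 -1.6] grip -0.2
```

View pics/d2.png

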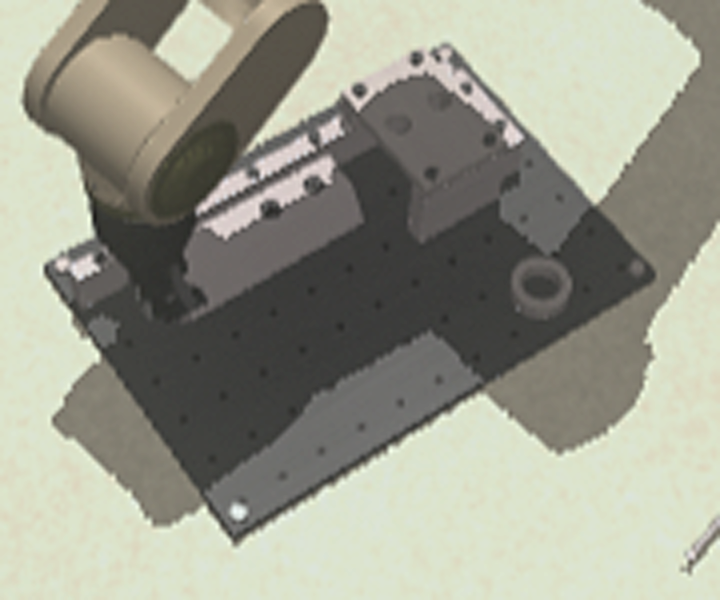

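Request:
apply_moves(targets=[[0.3,0,0,0],[0.4,0,0,0],[0.5,0,0,0],[0.5,0,0,0],[0.5,0,0,0],[0.5,0,0,0],[0.5,0,0,0],[0.3,0,0,0]])

```text
time_s: 25.35
eef_pos: [613.9, -39.5, 97.0]
ee_rot: [0.001, 0.226, 0.974, -0.0]
force: [5.4, -2.4, 0.6]
grip_width: -0.005
```

```bash
python3 snap.py d3
```

```text
t 25.4 pos [613.7 -39.4  97. ] fix [ -49.5 -113.1] tooly-fixyaw deg -0.0 F tool [-3.6 -0.6 -1.3] grip 0.4
```

View pics/d3.png

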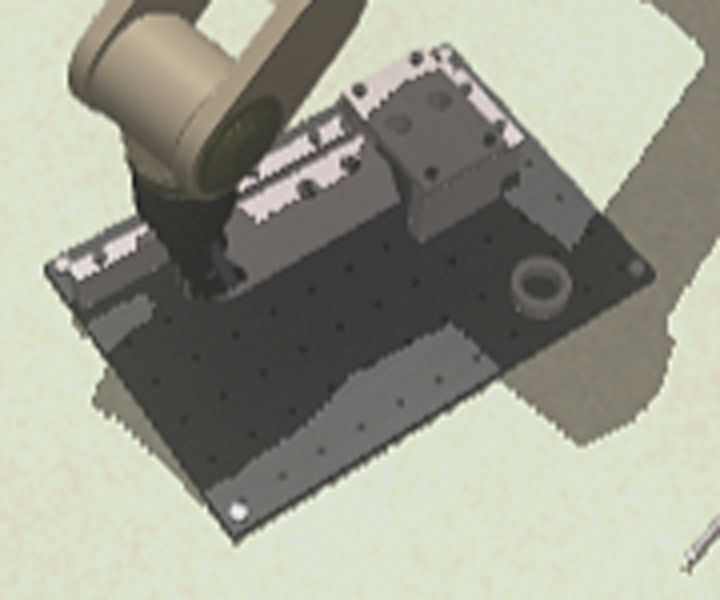

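Sliding well along the fence at about 5 N.

Request:
apply_moves(targets=[[0.5,0,0,0],[0.5,0,0,0],[0.5,0,0,0],[0.5,0,0,0],[0.5,0,0,0],[0.5,0,0,0],[0.5,0,0,0],[0.5,0,0,0]])

```text
time_s: 26.2
eef_pos: [578.2, -22.0, 97.0]
ee_rot: [0.001, 0.226, 0.974, -0.0]
force: [5.4, -2.0, 0.2]
grip_width: 0.001
```

Request:
apply_moves(targets=[[0.5,0,0,0],[0.5,0,0,0],[0.5,0,0,0],[0.5,0,0,0],[0.4,0,0,0],[0.3,0,0,0],[0.2,0,0,0],[0,0,0,0]])

```text
time_s: 27.0
eef_pos: [552.0, -9.1, 96.9]
ee_rot: [0.001, 0.226, 0.974, -0.0]
force: [3.9, -1.6, 1.4]
grip_width: -0.002
```

```bash
python3 snap.py d4
```

```text
t 27.05 pos [552.   -9.1  96.9] fix [-49.5 -44.4] tooly-fixyaw deg -0.01 F tool [-4.1  0.4 -2.3] grip -0.1
```

View pics/d4.png

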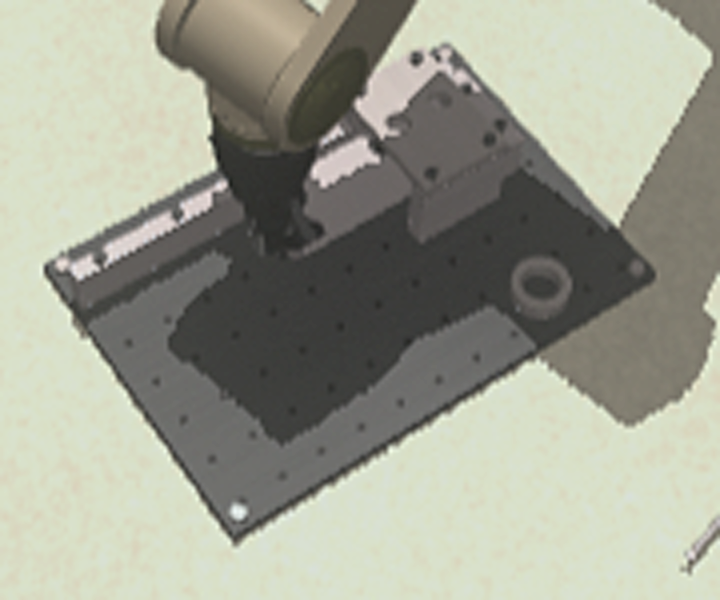

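Request:
apply_moves(targets=[[0.2,0,0,0],[0.2,0,0,0],[0.2,0,0,0],[0.2,0,0,0],[0.2,0,0,0],[0.1,0,0,0],[0.1,0,0,0],[0,0,0,0]])

```text
time_s: 27.85
eef_pos: [541.3, -3.9, 96.9]
ee_rot: [0.001, 0.226, 0.974, -0.0]
force: [5.7, -2.9, 1.4]
grip_width: 0.001
```

Request:
apply_moves(targets=[[0.1,0,0,0],[0.1,0,0,0],[0.1,0,0,0],[0,0,0,0]])

```text
time_s: 28.25
eef_pos: [538.7, -2.6, 96.9]
ee_rot: [0.001, 0.226, 0.974, -0.0]
force: [4.7, -2.4, 1.3]
grip_width: 0.001
```

Request:
apply_moves(targets=[[0.1,0,0,0],[0.1,0,0,0],[0,0,0,0]])

```text
time_s: 28.55
eef_pos: [536.9, -1.7, 96.9]
ee_rot: [0.001, 0.226, 0.974, -0.0]
force: [4.9, -2.9, 2.0]
grip_width: -0.001
```

Request:
apply_moves(targets=[[0.1,0,0,0],[0.05,0,0,0],[0,0,0,0]])

```text
time_s: 28.85
eef_pos: [536.0, -1.4, 97.0]
ee_rot: [0.002, 0.226, 0.974, -0.0]
force: [8.1, -3.6, -0.5]
grip_width: -0.003
```

Request:
apply_moves(targets=[[0.1,0,0,0],[0.05,0,0,0],[0,0,0,0]])

```text
time_s: 29.15
eef_pos: [535.8, -1.3, 97.5]
ee_rot: [0.004, 0.226, 0.974, -0.0]
force: [13.5, -6.7, -3.2]
grip_width: 0.002
```

```bash
python3 snap.py d5; python3 snap.py d5t top 200,130,330,270
```

```text
t 29.2 pos [535.8  -1.3  97.5] fix [-49.6 -26.4] tooly-fixyaw deg -0.03 F tool [-14.5  -1.1   2. ] grip -0.2
t 29.25 pos [535.8  -1.3  97.5] fix [-49.7 -26.4] tooly-fixyaw deg -0.03 F tool [-14.8  -0.9   2.6] grip -0.2
```

View pics/d5.png

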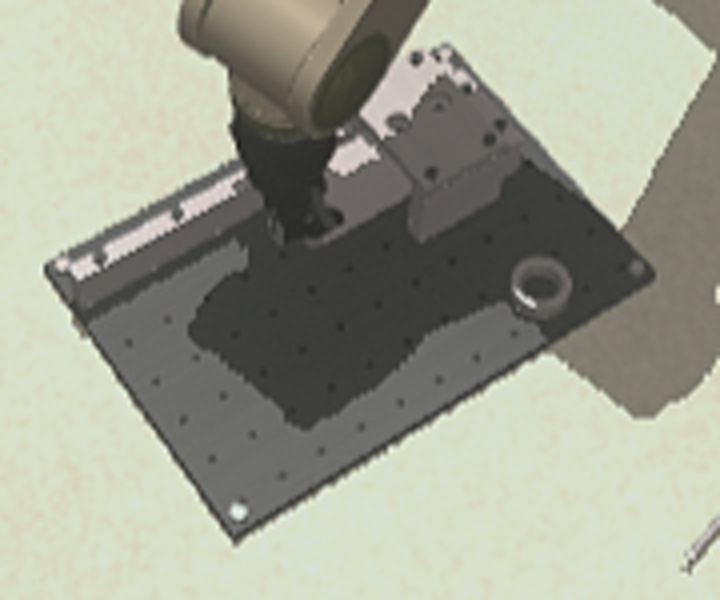

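Request:
apply_moves(targets=[[-1,0,0,0],[-3,0,0,0],[-4,0,-2,0],[-4,0,-4,0],[-4,0,-4,0],[0,0,0,0],[0,0,0,0]])

```text
time_s: 29.95
eef_pos: [668.8, -66.5, 186.6]
ee_rot: [-0.001, 0.226, 0.974, 0.0]
force: [-0.2, -0.5, -0.4]
grip_width: -0.0
```

```bash
python3 snap.py e1; python3 snap.py e1t top 200,130,330,270
```

```text
t 30.0 pos [668.1 -66.1 185.7] fix [ -49.6 -173.7] tooly-fixyaw deg 0.0 F tool [-0.4  0.5  0.2] grip -0.0
t 30.05 pos [667.8 -65.8 185.4] fix [ -49.5 -173.4] tooly-fixyaw deg 0.02 F tool [ 0.1 -0.6 -0.1] grip 0.0
```

View pics/e1.png

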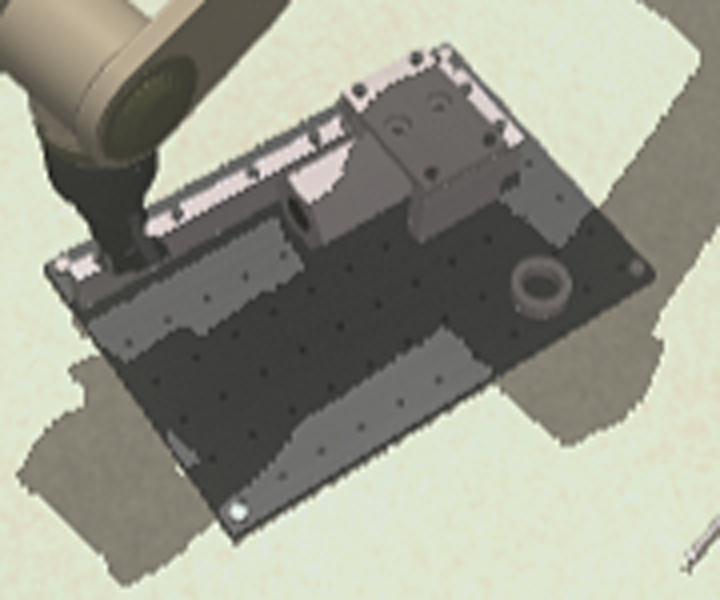

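View pics/e1t.png

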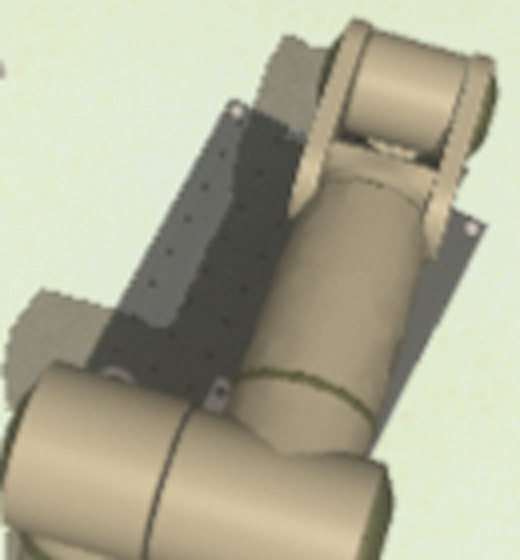

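Run:
```python
from h import *
im=cv2.imread("pics/e1_full.png"); x0,y0,x1,y1=270,170,360,240;k=8
big=cv2.convertScaleAbs(cv2.resize(im[y0:y1,x0:x1],None,fx=k,fy=k,interpolation=cv2.INTER_CUBIC),alpha=1.5)
c=fw(FIX,[-50.4,65,0])[0]
H=proj("scene",hexpts([c[0],c[1],FIX[2]])-[-.74,-.89,0])
q=((H-[x0,y0]+.5)*k).astype(int)
for i in range(6):
    cv2.line(big,tuple(map(int,q[i])),tuple(map(int,q[(i+1)%6])),(0,0,255),1)
for i in (0,1,2): cv2.line(big,tuple(map(int,q[i])),tuple(map(int,q[i+6])),(0,255,0),1)
cv2.imwrite("pics/ov.png",big)
```

```text
(no output)
```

View pics/ov.png

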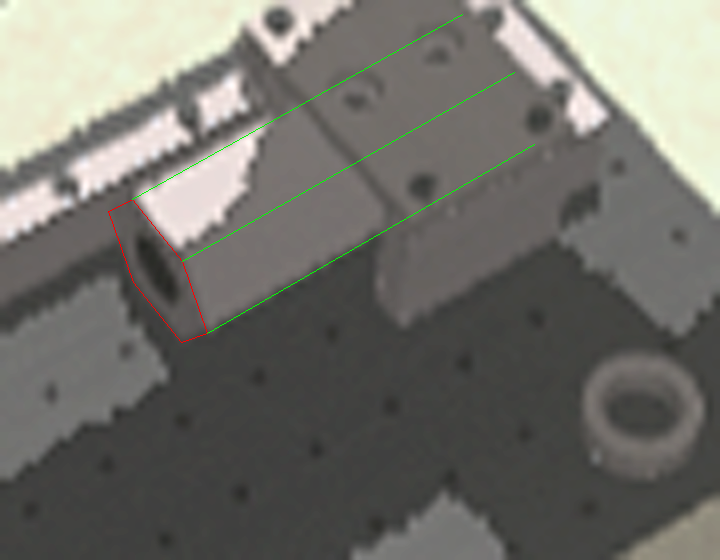

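Request:
apply_moves(targets=[[0,4,-2,0],[0,4,-2,0],[0,4,0,0],[0,4,0,0],[0,4,0,0],[0,4,0,0],[0,4,0,0],[0,4,0,0]])

```text
time_s: 30.85
eef_pos: [787.3, 210.3, 218.4]
ee_rot: [0.002, 0.226, 0.974, 0.002]
force: [0.2, -0.1, 6.5]
grip_width: 0.003
```

```bash
python3 snap.py f1;  python3 snap.py f1t top 200,130,330,270;python3 - <<'E'
from h import *
for n,(x0,y0,x1,y1) in dict(top=(235,165,310,240),scene=(270,160,365,240)).items():
    k=8 if n=="scene" else 8
    im=cv2.imread("pics/f1_full.png" if n=="scene" else "pics/f1t_full.png")
    big=cv2.convertScaleAbs(cv2.resize(im[y0:y1,x0:x1],None,fx=k,fy=k,interpolation=cv2.INTER_CUBIC),alpha=1.5)
    off=np.array([-.74,-.89,0])*(1 if n=="top" else -1)
    c=fw(FIX,[-50.4,65,0])[0]
    q=((proj(n,hexpts([c[0],c[1],FIX[2]])+off)-[x0,y0]+.5)*k).astype(int)
    for i in (1,2) if n=="scene" else (1,2,3): cv2.line(big,tuple(map(int,q[i])),tuple(map(int,q[i+6])),(0,255,0),1)
    for i in range(6): cv2.line(big,tuple(map(int,q[i])),tuple(map(int,q[(i+1)%6])),(0,0,255),1)
    for y in (80,120):
        for z,col in((72,(255,0,0)),(90,(0,255,255))):
            ring=[[-50.4+(8.5 if z==72 else 9)*np.cos(a),y+(8.5 if z==72 else 9)*np.sin(a),z] for a in np.linspace(0,6.3,40)]
            r=((proj(n,fw(FIX,ring)+off)-[x0,y0]+.5)*k).astype(np.int32); cv2.polylines(big,[r],True,col,1)
    cv2.imwrite(f"pics/ov2{n}.png",big)
E
```

```text
t 30.9 pos [785.2 216.1 214.5] fix [ 255.4 -154.7] tooly-fixyaw deg 0.31 F tool [3.2 2.9 3.9] grip -0.0
t 30.95 pos [785.8 214.  216.2] fix [ 253.7 -156.2] tooly-fixyaw deg 0.31 F tool [0.2 0.5 0.7] grip -0.1
```

View pics/ov2top.png

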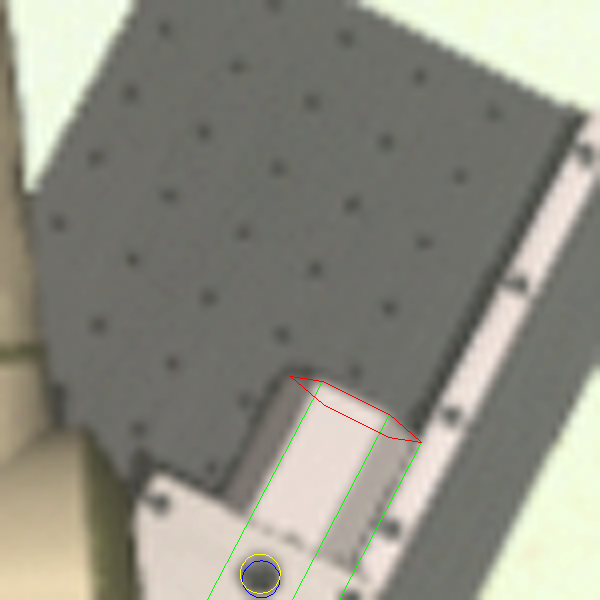

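View pics/ov2scene.png

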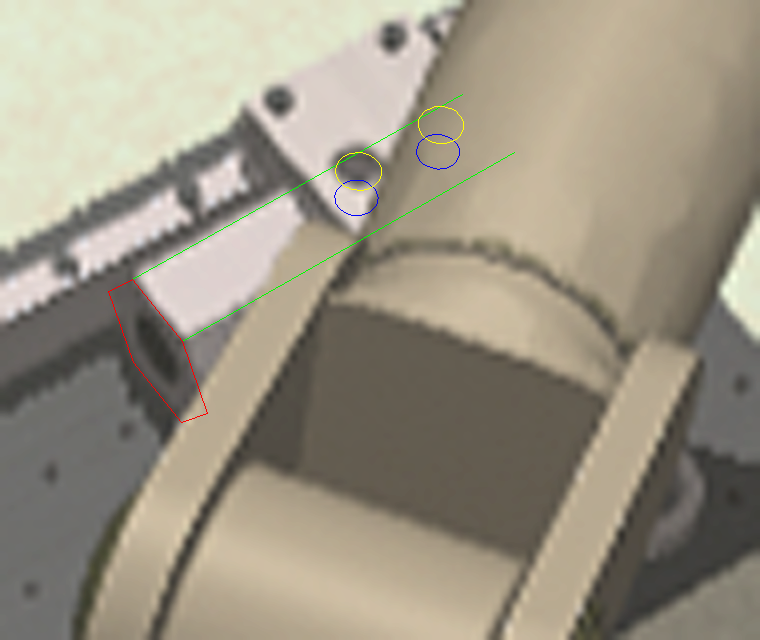

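Request:
apply_moves(targets=[[0,0,0,0],[0,0,0,0],[0,0,0,0]])

```text
time_s: 31.25
eef_pos: [788.1, 207.7, 223.8]
ee_rot: [0.006, 0.227, 0.974, 0.003]
force: [0.7, -0.5, 0.0]
grip_width: 0.001
```

Run:
```python
from h import *
from rig import readout,ctrl
st(readout.sense()); print(ctrl.finish_job())
```

```text
t 31.25 pos [788.1 207.7 223.8] fix [ 249.1 -161. ] tooly-fixyaw deg -0.08 F tool [-0.8 -0.1 -0. ] grip 0.1
the job is handed in; nothing more can be done
None
```

I rolled the block over two faces towards the fence, holding it between the fingers so each face was laid down without a drop. I then turned it parallel and pushed it against the fence, up to about 27 N at the tool. I slid it under the bridge until it met the end stop at about 15 N, backed off and handed the job in at 31 s.

**Position:** In the last pictures the block lies flat with the screw face up. Its visible edges match the expected home position to about 1 mm in both camera views.

**Clearance:** The gripper is well clear of everything and reads about 0 N. I did not measure the bystanders again at the end, but I never reached for them and the collar shows no shift in the pictures.

**Not confirmed:**
- The screws could not be seen clearly through the guide holes, and only guide hole a was visible in the last pictures. Their alignment is therefore inferred from the stop contact, the earlier fence push and the edge overlay.
- I did not push against the fence again after the block reached the stop.
- The block's turning speed during the rolls was not measured.

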